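Fetch the component box from under the stack

TASK

Fetch the clear-lidded component box from the bottom of the stack on the plywood stand: first set the solder spool and then the cardboard carton aside, side by side on the black rubber mat, and lay the component box between the four corner angles of the aluminium locating plate. Then rebuild the stack: lay the carton squarely in the middle of the stand, lengthwise the same way as it lay before, and stand the spool upright in the middle of the carton's top. Leave the spare component box, the tape roll and the terminal strip where they are.

Things in the scene. Friction and masses are not known exactly. Their poses are not given: they have to be found in the camera images.
- stand: Square plywood plinth, 160 x 160 mm, fixed to the bench; at the start it carries the stack (component box, across it the carton, on that the spool). Origin: centre of its underside; its top is flat, at z = +20 mm. x and y run parallel to its edges.
- mat: Thin black rubber mat, 200 mm (x) by 190 mm (y), 3 mm thick, fixed to the bench, empty at the start. Origin: centre of its underside.
- nest: Fixed aluminium locating plate, 184 (x) x 104 (y) mm, 5 mm thick, black angles at its four corners only, 9 mm high over the plate, enclosing 162 x 86 mm; inward from x = 86, y = 48 mm they reach 22 mm in x, 24 mm in y; else the sides are open. Origin: centre of the underside. The component box lies on it, underside at z = +5 mm, its own y along this x, either way round.
- comp_box: Component box at the bottom of the stack: four compartments, flat clear lid closed and fixed. Walls 66 (x) x 150 (y) mm, 33 mm high to the lid's top; 74 mm over hinge and latch in x. The latch stands 4 mm out of the -x wall, z 26 to 32 mm, within 10 mm of mid-length; 30 mm from the middle along y the walls are plain. About 0.16 kg. Origin: centre of its underside, z up.
- carton: Closed cardboard carton with a strip of paper tape, rigid, 140 mm (x) by 64 mm (y) by 36 mm high, about 0.12 kg. At the start it lies across the component box, its length (x) parallel to the stand's x to within 0.1 rad. Origin: centre of its underside, z up.
- spool: Solder spool standing on its flange, white wound middle between black flanges, 54 mm diameter, 32 mm high, about 0.22 kg; at the start on top of the carton. Origin: centre of its underside, z up along its axis.
- spare_box: Spare component box, the same make as the one in the stack, standing alone on the bench; not to be disturbed. 74 x 150 x 33 mm. Origin: centre of its underside.
- tape: Roll of masking tape lying flat on the bench, 96 mm diameter, 22 mm high; not to be disturbed. Origin: centre of its underside.
- terminals: Row of green terminals on the bench, 14 x 62 x 25 mm; not to be disturbed. Origin: centre of its underside.
There are look-alikes about, which are no part of the job. Leave any red or yellow look-alike of the spool alone.

How it is judged:
On the way, in this order (a step that is already met when the one before it is completed fails the run):
1. the spool stands released on the rubber mat (x of spool in the frame of mat between -0.1 and 0.1 m and y of spool in the frame of mat between -0.095 and 0.095 m and z of spool in the frame of mat between 0 and 0.008 m and angle between spool's own z axis and vertical below 0.1 rad and contact force between the fingers and spool below 0.05 N and linear speed of spool below 0.02 m/s and angular speed of spool below 0.2 rad/s), for 0.2 s.
2. the carton too lies released on the rubber mat, beside the spool (x of spool in the frame of mat between -0.1 and 0.1 m and y of spool in the frame of mat between -0.095 and 0.095 m and z of spool in the frame of mat between 0 and 0.008 m and angle between each of spool, carton's own z axis and vertical below 0.1 rad and x of carton in the frame of mat between -0.1 and 0.1 m and y of carton in the frame of mat between -0.095 and 0.095 m and z of carton in the frame of mat between 0 and 0.008 m and contact force between the fingers and carton below 0.05 N and linear speed of carton below 0.02 m/s and angular speed of carton below 0.2 rad/s), for 0.2 s.
3. the component box lies released between the corner angles of the locating plate, spool and carton still on the mat (horizontal distance between comp_box and nest below 0.012 m and angle between the y axis of comp_box and the x axis of nest, either way round below 0.12 rad and angle between comp_box's own z axis and vertical below 0.05 rad and z of comp_box in the frame of nest between 0.002 and 0.009 m and x of spool in the frame of mat between -0.1 and 0.1 m and y of spool in the frame of mat between -0.095 and 0.095 m and z of spool in the frame of mat between 0 and 0.008 m and angle between each of spool, carton's own z axis and vertical below 0.1 rad and x of carton in the frame of mat between -0.1 and 0.1 m and y of carton in the frame of mat between -0.095 and 0.095 m and z of carton in the frame of mat between 0 and 0.008 m and contact force between the fingers and comp_box below 0.05 N and linear speed of comp_box below 0.02 m/s and angular speed of comp_box below 0.2 rad/s), for 0.2 s.
4. the carton lies released in the middle of the stand, the spool still on the mat (horizontal distance between comp_box and nest below 0.012 m and angle between the y axis of comp_box and the x axis of nest, either way round below 0.12 rad and angle between each of comp_box, carton's own z axis and vertical below 0.05 rad and z of comp_box in the frame of nest between 0.002 and 0.009 m and horizontal distance between carton and stand below 0.015 m and angle between the x axis of carton and the x axis of stand, either way round below 0.15 rad and z of carton in the frame of stand between 0.016 and 0.024 m and x of spool in the frame of mat between -0.1 and 0.1 m and y of spool in the frame of mat between -0.095 and 0.095 m and z of spool in the frame of mat between 0 and 0.008 m and angle between spool's own z axis and vertical below 0.1 rad and contact force between the fingers and carton below 0.05 N and linear speed of carton below 0.02 m/s and angular speed of carton below 0.2 rad/s), for 0.2 s.
5. the spool stands released in the middle of the carton (horizontal distance between comp_box and nest below 0.012 m and angle between the y axis of comp_box and the x axis of nest, either way round below 0.12 rad and angle between each of comp_box, carton's own z axis and vertical below 0.05 rad and z of comp_box in the frame of nest between 0.002 and 0.009 m and horizontal distance between carton and stand below 0.015 m and angle between the x axis of carton and the x axis of stand, either way round below 0.15 rad and z of carton in the frame of stand between 0.016 and 0.024 m and horizontal distance between spool and carton below 0.012 m and angle between spool's own z axis and vertical below 0.06 rad and z of spool in the frame of carton between 0.032 and 0.04 m and contact force between the fingers and spool below 0.05 N), for 0.2 s.
At the end, for the whole second after the job is handed in: Box flat on the locating plate, within 12 mm of its middle and 0.12 rad of its length; carton flat on the stand, within 15 mm of its middle and 0.15 rad of the stand's x; spool upright on the carton within 12 mm of its middle; all at rest and released (horizontal distance between comp_box and nest below 0.012 m and angle between the y axis of comp_box and the x axis of nest, either way round below 0.12 rad and angle between each of comp_box, carton's own z axis and vertical below 0.05 rad and z of comp_box in the frame of nest between 0.002 and 0.009 m and horizontal distance between carton and stand below 0.015 m and angle between the x axis of carton and the x axis of stand, either way round below 0.15 rad and z of carton in the frame of stand between 0.016 and 0.024 m and horizontal distance between spool and carton below 0.012 m and angle between spool's own z axis and vertical below 0.06 rad and z of spool in the frame of carton between 0.032 and 0.04 m and linear speed of each of comp_box, carton, spool below 0.02 m/s and angular speed of each of comp_box, carton, spool below 0.2 rad/s); the robot touches nothing.
It fails at once if the spare component box, the tape roll or the terminal strip is shifted by more than 15 mm (distance of any of spare_box, tape, terminals from where it was at the start of the episode above 0.015 m).
It fails at once if spool, carton or component box is tipped over (more than 0.6 rad) (angle between any of spool, carton, comp_box's own z axis and vertical above 0.6 rad).
It also fails if it takes over 136 s, if anything falls off the work surface, if the arm or the gripper's body presses on something with over 40 N, if the wrist force passes 120 N, or if a joint passes its speed limit or range.

ROBOT

A 6-joint arm with a two-finger parallel gripper is mounted at the origin on a cart in front of the work surface, level with it; the furniture and walls round the work are solid. World frame = base frame: x ahead of the robot, y to its left, z up, the work surface at z = 0. Lengths are in m, angles in rad, forces in N, time in s.
With the tool pointing down it reaches from about 0.425 to 1.125 m from the base axis. Payload 14.9 kg.
Tool frame: the origin (TCP) lies at the very end of the fingers, on their centre line; the grasp point (between the pads) lies 19 mm behind it (grip_depth is the z of the grasp point in the tool frame, in m); z points along the fingers, y is the line along which they close (so a half turn about z gives the same grasp; the last joint's range is limited). The gripper opens to 91 mm and grips with 3 to 60 N. Pads are 32 mm wide; open, the fingers measure 118 mm over their backs; the gripper's body (76 mm by 178 mm) begins 60 mm behind the grasp point.
Start: joints at [1.218, 0.379, 1.734, -0, 1.028, -0.033], TCP at [0.22, 0.665, 0.214] pointing down, gripper open.
Joint ranges: [-2.77, 2.77], [-0.74, 2.19], [0, 2.66], [-1.06, 4.2], [0.31, 2.87], [-3.08, 3.08]. Speed limits (rad/s): [1.89, 1.89, 2.39, 3.14, 3.14, 3.14].

INTERFACE

Orientations are given as a unit quaternion [x, y, z, w].
In Python, from bench import state, read_camera, finish_job, grip_depth gives the robot as it stands.
- The arm moves only by the shell command python3 -m inch 'ROWS' [FORCE]. ROWS is JSON, a list of rows, each an object of numbers: "hand": the opening, from 0 (shut) to 1 (fully open); "tx", "ty", "tz": the shift along the tool's x, y, z in m; "yaw": the turn about the tool's z in rad. In form: [{"hand": .., "tx": .., "ty": .., "tz": .., "yaw": ..}, ...]. A call has 1 to 8 rows; each row is the pose to reach, as a shift and turn from the pose commanded when the call began, along the tool's axes at that moment; what a row does not reach only later rows make up. A row lasts 1/10 s, in which the tool goes at most 50 mm and 8.59 degrees, less where a joint would pass 70% of its speed; a pose out of reach is approached as far as the arm can. A call with a gripper value outside its range is refused whole. The fingers move at their own pace and stop on an object; FORCE is the grip in N (left out, the last holds). Time passes only in rows, so rows that repeat a pose let the fingers close. It gives the time, the measured TCP pose, the force, the opening and the grip force at its end, in the units of the state.
- state(): the state, without advancing time (a new reading comes with each control period).
- read_camera(name): name is "scene" or "top" or "wrist"; returns a dict with "pixels" (400x640x3 uint8, blue, green, red), "range_z" (400x640 float32, m along the optical axis (not along the pixel's ray), 0 where there is no reading), "fx", "fy", "cx", "cy" (pixels), "world_from_camera" (4x4, takes a point from camera to world coordinates). Camera axes: x right, y down, z forward; pixel columns grow to the right and rows downward; lengths in m; the calibration is good to about 2 mm. A picture is of the moment at which its call begins.
- finish_job(): hands the job in; it is judged then, once.
The state is a dict: "clock": time; "qpos": joint angles; "joint_vel": joint speeds; "joint_torque": joint torques, N m; "tool_pos": TCP position; "ee_rot": TCP orientation; "ft_force": force on the tool from outside, world axes, zero at the start; "torque": the same for the moment, N m; "finger_gap": finger opening in m; "finger_force": force on a finger pad.
Only numpy, scipy, OpenCV 4.12 (cv2) and the standard library are available. Lean on these libraries where they do the work, as an engineer would, in place of code of your own. Each camera call takes 0.05 s, during which the arm holds its last target. There are 200 camera calls.

## Working session

There is one attempt and no reset: what is moved stays moved. The work goes in short steps, Python scripts to look and compute and a shell command to move; the robot and the scene stay as the last step left them, time stands still between calls to the robot, and variables do not carry over. Pictures are saved under pics/ and viewed, at most 14 in all, crops included, and the job is handed in when it is done.

```bash
ls; mkdir -p pics; cat > h.py <<'E'
import numpy as np, cv2
from bench import state, read_camera, finish_job, grip_depth
def snap(n, f):
    c=read_camera(n); cv2.imwrite('pics/'+f+'.png',c['pixels']); np.savez('pics/'+f+'.npz',**c); return c
def load(f): return dict(np.load('pics/'+f+'.npz'))
def pt(c,u,v,z=None):
    "world point of a pixel: by depth, or on the plane z"
    T=c['world_from_camera']; r=np.array([(u-c['cx'])/c['fx'],(v-c['cy'])/c['fy'],1])
    d=T[:3,:3]@r
    s=np.median(c['range_z'][int(v)-1:int(v)+2,int(u)-1:int(u)+2]) if z is None else (z-T[2,3])/d[2]
    return T[:3,3]+s*d
E
python3 - <<'E'
from h import *
np.set_printoptions(precision=4,suppress=True)
s=state(); print(s, grip_depth)
for n in ['scene','top','wrist']:
    c=snap(n,n+'0'); print(n,c['fx'],c['world_from_camera'])
E
```

```text
pics
{'clock': 0.0, 'qpos': array([ 1.2177,  0.3794,  1.7348,  0.    ,  1.0285, -0.0333]), 'joint_vel': array([-0.0014,  0.0022, -0.    ,  0.    ,  0.0003, -0.0015]), 'joint_torque': array([  0.0011, -76.3743, -43.4354,   0.0651,   0.0426,  -0.0001]), 'tool_pos': array([0.2199, 0.6641, 0.2133]), 'ee_rot': array([ 0.1592,  0.9872, -0.0005, -0.0001]), 'ft_force': array([-0.2349, -0.066 ,  0.4114]), 'torque': array([-0.0301, -0.0531,  0.0001]), 'finger_force': 0.0, 'finger_gap': 0.09127058526381521} -0.0188
scene 477.15886115193734 [[ 0.884  -0.2076  0.4189  0.0298]
 [-0.4675 -0.3937  0.7915 -1.1046]
 [ 0.0006 -0.8955 -0.4451  0.6684]
 [ 0.      0.      0.      1.    ]]
top 411.6157372880557 [[ 0.0022 -0.9973  0.0738  0.5149]
 [-0.9999 -0.0014  0.0109 -0.0516]
 [-0.0107 -0.0738 -0.9972  1.1377]
 [ 0.      0.      0.      1.    ]]
wrist 345.12178031137057 [[ 0.3138  0.919   0.2386  0.1528]
 [ 0.9495 -0.3037 -0.0788  0.6852]
 [ 0.      0.2512 -0.9679  0.3846]
 [ 0.      0.      0.      1.    ]]
```

View pics/top0.png

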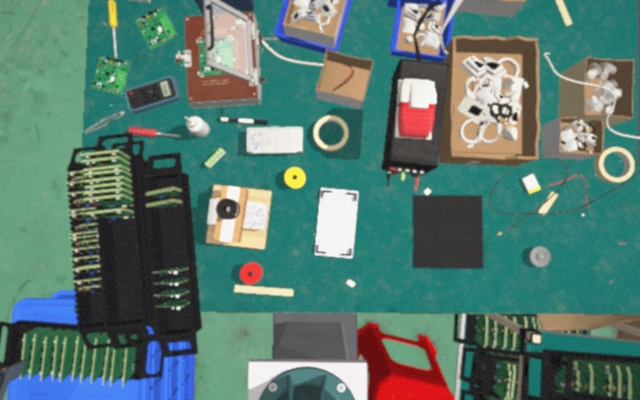

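View pics/scene0.png

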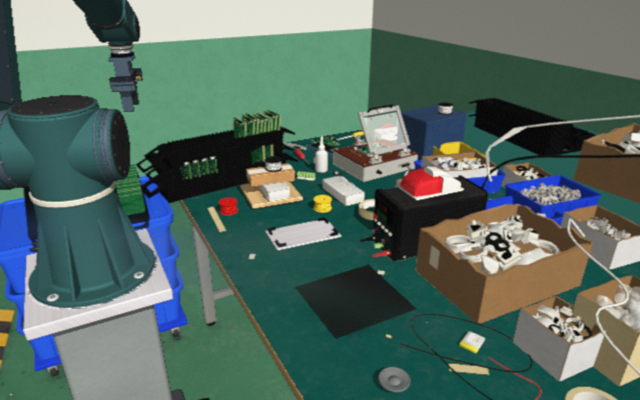

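The top view shows the stack at about (238,217) with the black spool at (228,209), the nest at (337,222) and the mat at (448,232). The spare box is at (274,139), the tape at (331,133) and the terminals at (215,158). The red and yellow look-alike spools are at (251,272) and (294,177). Next I get coordinates from depth.

```bash
python3 - <<'E'
from h import *
np.set_printoptions(precision=4,suppress=True)
c=load('top0')
for n,u,v in [('spool',228,209),('carton',229,222),('box R',257,210),('stand corner',262,243),('nest',337,222),('mat',448,232),('yellow',294,177),('red',251,272),('bench',380,290),('spare',274,139),('psu',415,100),('rack',170,250),('matFarL',414,197),('matNearR',482,267),('matNL',414,267),('matFR',481,196)]:
    print(n,pt(c,u,v))
# mat edges: dark segmentation, nest: bright
im=c['pixels']; 
def rect(mask,r,z,name):
    m=np.zeros(mask.shape,np.uint8); m[r[1]:r[3],r[0]:r[2]]=mask[r[1]:r[3],r[0]:r[2]]
    k=cv2.findContours(m,cv2.RETR_EXTERNAL,cv2.CHAIN_APPROX_NONE)[0]; k=max(k,key=cv2.contourArea)[:,0]
    P=np.array([pt(c,u,v,z)[:2] for u,v in k],np.float32); b=cv2.minAreaRect(P); print(name,b)
hsv=cv2.cvtColor(im,cv2.COLOR_BGR2HSV)
rect(((hsv[...,2]<70)&(hsv[...,1]<90)).astype(np.uint8),(400,185,495,280),.003,'mat')
rect((hsv[...,2]>150).astype(np.uint8),(305,180,370,265),.005,'nest')
rect((hsv[...,0]<30).astype(np.uint8),(195,175,280,260),.02,'stand')
crop=np.hstack([cv2.resize(im[175:260,195:280],(425,425),interpolation=cv2.INTER_CUBIC),cv2.resize(im[180:265,300:375],(375,425),interpolation=cv2.INTER_CUBIC)])
cv2.imwrite('pics/crop1.png',crop)
E
```

```text
spool [0.5574 0.201  0.0909]
carton [0.5243 0.1984 0.0885]
box R [0.5564 0.1334 0.0525]
stand corner [0.4685 0.124  0.0214]
nest [ 0.5257 -0.0789  0.0059]
mat [ 0.499  -0.3825  0.0036]
yellow [0.6502 0.0404 0.0017]
red [0.3886 0.1564 0.0005]
bench [ 0.3411 -0.1961 -0.001 ]
spare [0.7506 0.0931 0.0329]
psu [ 0.8033 -0.2529  0.2103]
rack [0.4481 0.3788 0.0059]
matFarL [ 0.5948 -0.2909  0.0043]
matNearR [ 0.4044 -0.4731  0.0024]
matNL [ 0.4039 -0.2885  0.0031]
matFR [ 0.5981 -0.4758  0.0015]
mat ((0.5009338855743408, -0.38007044792175293), (0.19374683499336243, 0.18807022273540497), 0.08175389468669891)
nest ((0.5246322751045227, -0.07538481801748276), (0.11210891604423523, 0.18928714096546173), 84.33744049072266)
stand ((0.5403631925582886, 0.18968504667282104), (0.16383960843086243, 0.16267253458499908), 83.53156280517578)
```

View pics/crop1.png

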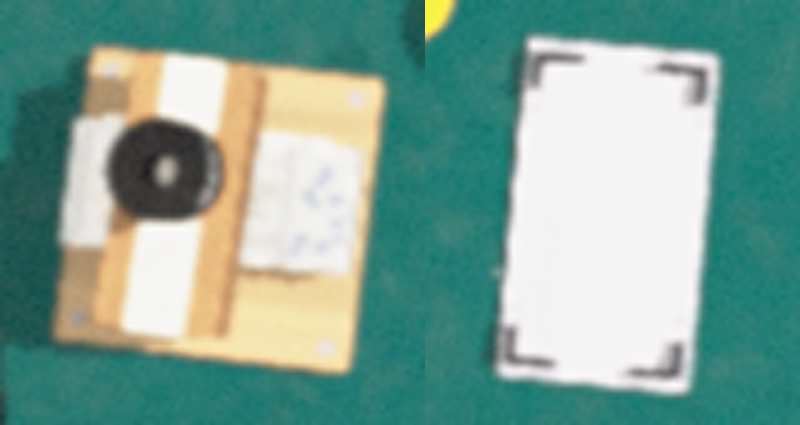

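The crop shows the spool centred near (165,168) on the carton, and the box ends sticking out left and right, so the box runs along world y. The nest's long side is about along world x at roughly -6°. I check obstacle heights on the path, then move the wrist camera over the stack.

```bash
python3 - <<'E'
from h import *
c=load('top0'); T=c['world_from_camera']
v,u=np.mgrid[0:400,0:640]; z=c['range_z']; 
P=np.stack([(u-c['cx'])/c['fx']*z,(v-c['cy'])/c['fy']*z,z],-1)@T[:3,:3].T+T[:3,3]
ok=z>0
for x0,x1,y0,y1 in [(.2,.45,.25,.8),(.45,.75,.27,.75),(.45,.62,-.05,.1),(.4,.62,-.5,-.28),(.62,.75,-.5,.05)]:
    m=ok&(P[...,0]>x0)&(P[...,0]<x1)&(P[...,1]>y0)&(P[...,1]<y1); print(x0,x1,y0,y1,P[...,2][m].max())
E
python3 -m inch '[{"tz":-0.05,"hand":1},{"tz":-0.1},{"tz":-0.1,"tx":-0.05,"ty":-0.04,"yaw":-0.1},{"tz":-0.1,"tx":-0.09,"ty":-0.07,"yaw":-0.2},{"tz":-0.1,"tx":-0.13,"ty":-0.1,"yaw":-0.2},{"tz":-0.1,"tx":-0.17,"ty":-0.13,"yaw":-0.2},{"tz":-0.1,"tx":-0.21,"ty":-0.16,"yaw":-0.2},{"tz":-0.1,"tx":-0.25,"ty":-0.19,"yaw":-0.2}]' 20
```

```text
0.2 0.45 0.25 0.8 0.3367245582246947
0.45 0.75 0.27 0.75 0.1888843104304011
0.45 0.62 -0.05 0.1 0.017431992184118172
0.4 0.62 -0.5 -0.28 0.03053153656196339
0.62 0.75 -0.5 0.05 0.20444276570066766invalid input at $[0]: expected keys hand, tx, ty, tz, yaw
```

```bash
python3 -m inch '[{"hand":1,"tx":0,"ty":0,"tz":-0.05,"yaw":0},{"hand":1,"tx":0,"ty":0,"tz":-0.1,"yaw":0},{"hand":1,"tx":-0.05,"ty":-0.04,"tz":-0.12,"yaw":-0.1},{"hand":1,"tx":-0.09,"ty":-0.07,"tz":-0.12,"yaw":-0.2},{"hand":1,"tx":-0.13,"ty":-0.1,"tz":-0.12,"yaw":-0.2},{"hand":1,"tx":-0.17,"ty":-0.13,"tz":-0.12,"yaw":-0.2},{"hand":1,"tx":-0.21,"ty":-0.16,"tz":-0.12,"yaw":-0.2},{"hand":1,"tx":-0.25,"ty":-0.19,"tz":-0.12,"yaw":-0.2}]' 20
```

```text
clock: 0.95
tool_pos: [0.3889, 0.4172, 0.3339]
ee_rot: [0.06, 0.998, 0.0, 0.0]
ft_force: [0.7, 1.0, 0.7]
finger_gap: 0.0914
finger_force: 0.0
```

```bash
cat >> h.py <<'E'
def az(s=None):
    "azimuth of the tool y axis"
    from scipy.spatial.transform import Rotation as R
    y=R.from_quat((s or state())['ee_rot']).as_matrix()[:,1]; return np.arctan2(y[1],y[0])
def go(p,a):
    "tool-axis shift and turn from here to TCP p, tool y azimuth a"
    from scipy.spatial.transform import Rotation as R
    s=state(); d=R.from_quat(s['ee_rot']).as_matrix().T@(np.array(p)-s['tool_pos'])
    y=(a-az(s)+np.pi/2)%np.pi-np.pi/2
    print('go tx ty tz',d.round(4),'yaw',round(-y,4),'j6',s['qpos'][5].round(3),'z',s['tool_pos'][2].round(4),'t',s['clock'])
E
python3 - <<'E'
from h import *
go((.54,.19,.32),np.radians(83.5))
E
```

```text
go tx ty tz [-0.1771 -0.2076  0.0139] yaw -0.0061 j6 -0.672 z 0.3339 t 0.95
```

```bash
python3 -m inch '[{"hand":1,"tx":-0.03,"ty":-0.036,"tz":0.014,"yaw":0},{"hand":1,"tx":-0.06,"ty":-0.07,"tz":0.014,"yaw":0},{"hand":1,"tx":-0.09,"ty":-0.105,"tz":0.014,"yaw":0},{"hand":1,"tx":-0.12,"ty":-0.14,"tz":0.014,"yaw":0},{"hand":1,"tx":-0.15,"ty":-0.175,"tz":0.014,"yaw":0},{"hand":1,"tx":-0.177,"ty":-0.208,"tz":0.014,"yaw":0},{"hand":1,"tx":-0.177,"ty":-0.208,"tz":0.014,"yaw":0},{"hand":1,"tx":-0.177,"ty":-0.208,"tz":0.014,"yaw":0}]'
python3 - <<'E'
from h import *
c=snap('wrist','w1'); print(c['fx'],c['world_from_camera'].round(4)); cv2.imwrite('pics/w1b.png',cv2.resize(c['pixels'],(800,500)))
E
```

```text
clock: 1.75
tool_pos: [0.5393, 0.1907, 0.3197]
ee_rot: [0.061, 0.998, -0.0, -0.0]
ft_force: [0.1, -0.3, -0.2]
finger_gap: 0.0913
finger_force: 0.0
345.12178031137057 [[ 1.207e-01  9.609e-01  2.492e-01  4.691e-01]
 [ 9.927e-01 -1.171e-01 -2.940e-02  1.980e-01]
 [ 9.000e-04  2.509e-01 -9.680e-01  4.909e-01]
 [ 0.000e+00  0.000e+00  0.000e+00  1.000e+00]]
```

View pics/w1b.png

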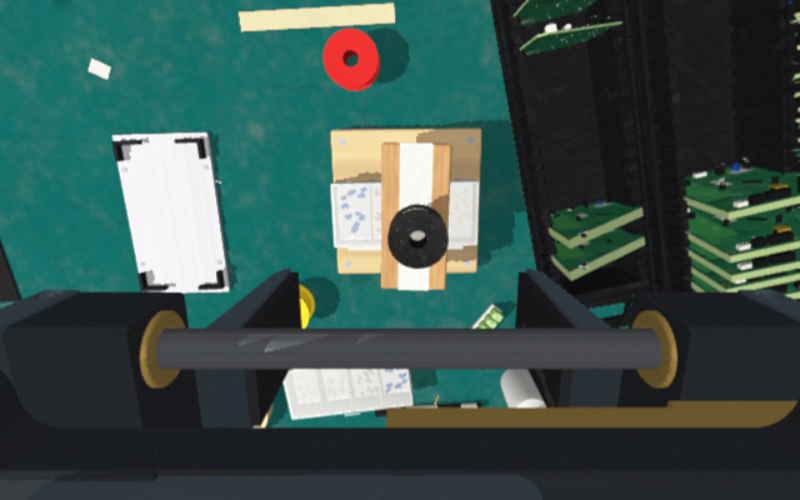

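The wrist view (1.25× enlarged) shows the spool at about (418,237) and the carton from (383,142) to (445,290). The box lies across it from (332,183) to (478,246), the stand spans (331,128) to (480,273), and the nest is at (172,212). I measure these from the depth.

```bash
cat >> h.py <<'E'
def cloud(c):
    T=c['world_from_camera']; v,u=np.mgrid[0:400,0:640]; z=c['range_z']
    P=np.stack([(u-c['cx'])/c['fx']*z,(v-c['cy'])/c['fy']*z,z],-1)@T[:3,:3].T+T[:3,3]
    P[z<=0]=np.nan; return P
def slab(c,z0,z1,x,y,mask=None):
    P=cloud(c); m=(P[...,2]>z0)&(P[...,2]<z1)&(P[...,0]>x[0])&(P[...,0]<x[1])&(P[...,1]>y[0])&(P[...,1]<y[1])
    if mask is not None: m&=mask
    m=m.astype(np.uint8); n,l,st,_=cv2.connectedComponentsWithStats(m); k=1+np.argmax(st[1:,4]); return P[l==k]
def rect(Q):
    (cx,cy),(w,h),a=cv2.minAreaRect(Q[:,:2].astype(np.float32))
    if w<h: w,h,a=h,w,a+90
    a=(a+90)%180-90
    return np.round([cx,cy,w,h,a,np.median(Q[:,2])],4)   # a: azimuth of long side, deg
E
python3 - <<'E'
from h import *
for f in ['w1','top0']:
    c=load(f)
    X,Y=(.42,.66),(.08,.31)
    Q=slab(c,.108,.135,X,Y); print(f,'spool',cv2.minEnclosingCircle(Q[:,:2].astype(np.float32)),np.median(Q[:,2]),len(Q))
    Q=slab(c,.08,.1,X,Y); print('carton',rect(Q),len(Q))
    for yy in [(.08,.165),(.2,.31)]:
        Q=slab(c,.045,.062,X,yy); print('box part',rect(Q),len(Q))
    Q=slab(c,.012,.03,X,Y); print('stand',rect(Q),len(Q))
    hsv=cv2.cvtColor(c['pixels'],cv2.COLOR_BGR2HSV)
    Q=slab(c,-.01,.02,(.4,.65),(-.2,.02),(hsv[...,2]>150)&(hsv[...,1]<60)); print('nest',rect(Q),len(Q))
E
```

```text
w1 spool ((0.5582815408706665, 0.19623781740665436), 0.027118440717458725) 0.12137194932023612 1720
carton [ 0.5465  0.1953  0.1407  0.0636 -7.8628  0.0895] 4459
box part [ 0.5436  0.1354  0.0698  0.0502 -7.1719  0.0532] 2057
box part [ 0.5554  0.2448  0.0702  0.0304 -7.5446  0.0534] 1223
stand [5.03400e-01 1.92200e-01 1.60500e-01 8.38000e-02 8.30623e+01 2.05000e-02] 3272
nest [ 0.5252 -0.081   0.1854  0.1095 -5.2824  0.0053] 8618
top0 spool ((0.5576101541519165, 0.19854241609573364), 0.02714528515934944) 0.12102218493817607 345
carton [ 0.5453  0.1973  0.1401  0.0649 -8.1514  0.0891] 1040
box part [ 0.5432  0.1394  0.07    0.0527 -6.3611  0.0526] 514
box part [ 0.555   0.2507  0.0694  0.0251 -7.2675  0.053 ] 209
stand [5.4040e-01 1.9000e-01 1.6070e-01 1.5970e-01 8.3655e+01 2.0200e-02] 1067
nest [ 5.2460e-01 -7.6400e-02  1.8970e-01  1.0930e-01 -5.3497e+00  4.9000e-03] 2626
```

Both views agree on heights (spool top 0.121, carton 0.089, box 0.053, stand 0.020). On to grasping the spool.

```bash
python3 - <<'E'
from h import *
go((.558,.197,.094),az())
E
```

```text
go tx ty tz [-0.0185  0.0078  0.2256] yaw -0.0 j6 -1.15 z 0.3197 t 1.8
```

```bash
python3 -m inch '[{"hand":1,"tx":-0.0185,"ty":0.008,"tz":0.04,"yaw":0},{"hand":1,"tx":-0.0185,"ty":0.008,"tz":0.08,"yaw":0},{"hand":1,"tx":-0.0185,"ty":0.008,"tz":0.12,"yaw":0},{"hand":1,"tx":-0.0185,"ty":0.008,"tz":0.15,"yaw":0},{"hand":1,"tx":-0.0185,"ty":0.008,"tz":0.18,"yaw":0},{"hand":1,"tx":-0.0185,"ty":0.008,"tz":0.205,"yaw":0},{"hand":1,"tx":-0.0185,"ty":0.008,"tz":0.225,"yaw":0},{"hand":1,"tx":-0.0185,"ty":0.008,"tz":0.225,"yaw":0}]' 
python3 -m inch '[{"hand":0.5,"tx":0,"ty":0,"tz":0,"yaw":0},{"hand":0.3,"tx":0,"ty":0,"tz":0,"yaw":0},{"hand":0.3,"tx":0,"ty":0,"tz":0,"yaw":0},{"hand":0.3,"tx":0,"ty":0,"tz":0,"yaw":0},{"hand":0.3,"tx":0,"ty":0,"tz":0,"yaw":0},{"hand":0.3,"tx":0,"ty":0,"tz":0,"yaw":0},{"hand":0.3,"tx":0,"ty":0,"tz":0,"yaw":0},{"hand":0.3,"tx":0,"ty":0,"tz":0,"yaw":0}]' 20
```

```text
clock: 2.6
tool_pos: [0.5562, 0.1979, 0.0925]
ee_rot: [0.059, 0.998, -0.001, -0.002]
ft_force: [-0.4, 0.4, 0.0]
finger_gap: 0.0913
finger_force: 0.0
clock: 3.4
tool_pos: [0.5587, 0.1973, 0.0953]
ee_rot: [0.06, 0.998, 0.0, 0.0]
ft_force: [-2.2, 1.6, 5.5]
finger_gap: 0.05
finger_force: 20.0
```

```bash
python3 -m inch '[{"hand":0.3,"tx":0,"ty":0,"tz":-0.02,"yaw":0},{"hand":0.3,"tx":0,"ty":0,"tz":-0.05,"yaw":0},{"hand":0.3,"tx":0,"ty":0,"tz":-0.09,"yaw":0},{"hand":0.3,"tx":0,"ty":0,"tz":-0.12,"yaw":0},{"hand":0.3,"tx":0,"ty":0,"tz":-0.14,"yaw":0},{"hand":0.3,"tx":0,"ty":-0.02,"tz":-0.14,"yaw":0},{"hand":0.3,"tx":0,"ty":-0.04,"tz":-0.14,"yaw":0},{"hand":0.3,"tx":0,"ty":-0.07,"tz":-0.14,"yaw":0}]' 
python3 - <<'E'
from h import *
c=snap('wrist','w2')
go((.46,-.44,.16),az())
E
```

```text
clock: 4.2
tool_pos: [0.5497, 0.1274, 0.2347]
ee_rot: [0.059, 0.998, -0.0, -0.0]
ft_force: [0.2, 0.1, -3.1]
finger_gap: 0.0497
finger_force: 20.0
go tx ty tz [ 0.0208 -0.5704  0.0752] yaw -0.0 j6 -1.269 z 0.2343 t 4.25
```

View pics/w2.png

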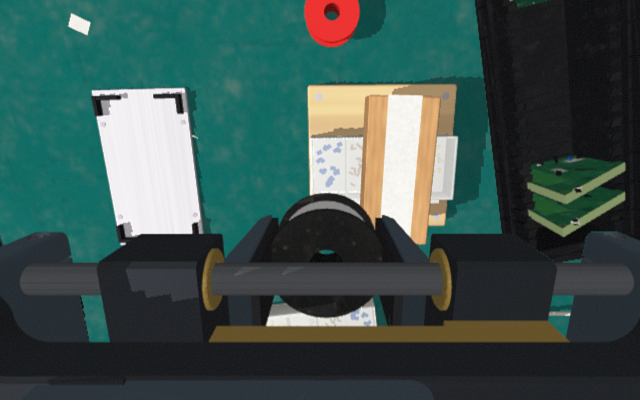

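The spool is held upright between the pads, with its top at about (325,245). The carton is undisturbed. I carry the spool to the mat.

```bash
python3 -m inch '[{"hand":0.3,"tx":0,"ty":-0.03,"tz":0,"yaw":0},{"hand":0.3,"tx":0.02,"ty":-0.07,"tz":0,"yaw":0},{"hand":0.3,"tx":0.02,"ty":-0.115,"tz":0,"yaw":0},{"hand":0.3,"tx":0.02,"ty":-0.16,"tz":0,"yaw":0},{"hand":0.3,"tx":0.02,"ty":-0.205,"tz":0,"yaw":0},{"hand":0.3,"tx":0.02,"ty":-0.25,"tz":0,"yaw":0},{"hand":0.3,"tx":0.02,"ty":-0.295,"tz":0,"yaw":0},{"hand":0.3,"tx":0.02,"ty":-0.34,"tz":0,"yaw":0}]' 
python3 -m inch '[{"hand":0.3,"tx":0,"ty":-0.045,"tz":0,"yaw":0},{"hand":0.3,"tx":0,"ty":-0.09,"tz":0,"yaw":0},{"hand":0.3,"tx":0,"ty":-0.13,"tz":0.02,"yaw":0},{"hand":0.3,"tx":0,"ty":-0.17,"tz":0.04,"yaw":0},{"hand":0.3,"tx":0,"ty":-0.2,"tz":0.06,"yaw":0},{"hand":0.3,"tx":0,"ty":-0.22,"tz":0.07,"yaw":0},{"hand":0.3,"tx":0,"ty":-0.23,"tz":0.075,"yaw":0},{"hand":0.3,"tx":0,"ty":-0.23,"tz":0.075,"yaw":0}]' 
python3 - <<'E'
from h import *
c=snap('wrist','w3')
hsv=cv2.cvtColor(c['pixels'],cv2.COLOR_BGR2HSV)
s=state(); print(s['tool_pos'],s['finger_gap'])
P=cloud(c); print(pt(c,320,60), hsv[60,320])
go((.46,-.44,.0115),az())
E
```

```text
clock: 5.05
tool_pos: [0.4887, -0.2093, 0.2346]
ee_rot: [0.06, 0.998, 0.0, -0.0]
ft_force: [1.3, 0.6, -2.1]
finger_gap: 0.05
finger_force: 20.0
clock: 5.85
tool_pos: [0.4616, -0.4362, 0.1591]
ee_rot: [0.06, 0.998, 0.0, -0.001]
ft_force: [0.3, 0.4, -1.5]
finger_gap: 0.0498
finger_force: 20.0
[ 0.4619791  -0.43554364  0.15976754] 0.050001633641912444
[ 0.34891096 -0.42918324  0.00066872] [ 88 170 226]
go tx ty tz [ 0.0013 -0.0047  0.1483] yaw -0.0 j6 -2.243 z 0.1598 t 5.9
```

View pics/w3.png

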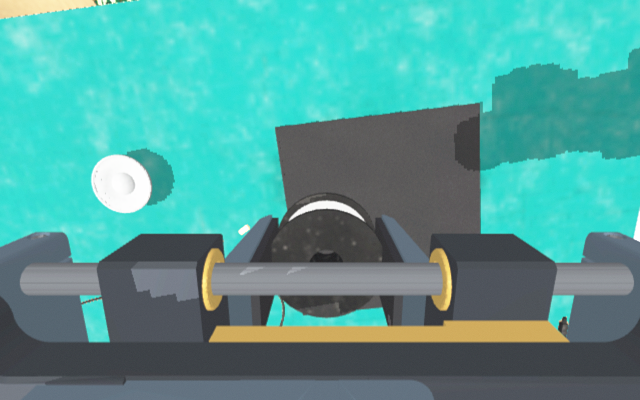

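The mat's near corners are at (277,127) and (481,103), and the spool hangs over the mat's right part as planned. I lower it.

```bash
python3 -c "
from h import *
c=load('w3'); print(pt(c,277,127,.003),pt(c,481,103,.003))"
python3 -m inch '[{"hand":0.3,"tx":0.001,"ty":-0.005,"tz":0.04,"yaw":0},{"hand":0.3,"tx":0.001,"ty":-0.005,"tz":0.08,"yaw":0},{"hand":0.3,"tx":0.001,"ty":-0.005,"tz":0.11,"yaw":0},{"hand":0.3,"tx":0.001,"ty":-0.005,"tz":0.13,"yaw":0},{"hand":0.3,"tx":0.001,"ty":-0.005,"tz":0.142,"yaw":0},{"hand":0.3,"tx":0.001,"ty":-0.005,"tz":0.148,"yaw":0},{"hand":0.3,"tx":0.001,"ty":-0.005,"tz":0.148,"yaw":0},{"hand":0.3,"tx":0.001,"ty":-0.005,"tz":0.148,"yaw":0}]'
```

```text
[ 0.40229742 -0.47614371  0.003     ] [ 0.40339999 -0.28746834  0.003     ]
clock: 6.7
tool_pos: [0.4612, -0.4411, 0.0131]
ee_rot: [0.06, 0.998, -0.001, 0.001]
ft_force: [-0.4, -0.1, -3.4]
finger_gap: 0.0502
finger_force: 20.0
```

```bash
python3 -m inch '[{"hand":0.3,"tx":0,"ty":0,"tz":0.002,"yaw":0},{"hand":0.3,"tx":0,"ty":0,"tz":0.003,"yaw":0},{"hand":0.3,"tx":0,"ty":0,"tz":0.003,"yaw":0},{"hand":0.3,"tx":0,"ty":0,"tz":0.003,"yaw":0}]'
```

```text
clock: 7.1
tool_pos: [0.4609, -0.4411, 0.0096]
ee_rot: [0.06, 0.998, -0.0, 0.0]
ft_force: [-0.8, 1.6, 5.4]
finger_gap: 0.0503
finger_force: 20.0
```

```bash
python3 -m inch '[{"hand":0.65,"tx":0,"ty":0,"tz":0,"yaw":0},{"hand":0.8,"tx":0,"ty":0,"tz":0,"yaw":0},{"hand":0.8,"tx":0,"ty":0,"tz":0,"yaw":0},{"hand":0.8,"tx":0,"ty":0,"tz":0,"yaw":0},{"hand":0.8,"tx":0,"ty":0,"tz":0,"yaw":0},{"hand":0.8,"tx":0,"ty":0,"tz":-0.02,"yaw":0},{"hand":0.8,"tx":0,"ty":0,"tz":-0.05,"yaw":0},{"hand":1,"tx":0,"ty":0,"tz":-0.1,"yaw":0}]'
python3 -m inch '[{"hand":1,"tx":0,"ty":0,"tz":-0.05,"yaw":0},{"hand":1,"tx":0.02,"ty":0.03,"tz":-0.09,"yaw":0},{"hand":1,"tx":0.04,"ty":0.06,"tz":-0.1,"yaw":0},{"hand":1,"tx":0.04,"ty":0.06,"tz":-0.1,"yaw":0}]'
python3 - <<'E'
from h import *
c=snap('wrist','w4'); 
Q=slab(c,.025,.045,(.38,.55),(-.52,-.36)); print('spool',cv2.minEnclosingCircle(Q[:,:2].astype(np.float32)),np.median(Q[:,2]),len(Q))
go((.548,.196,.25),np.radians(82))
E
```

```text
clock: 7.9
tool_pos: [0.4592, -0.4394, 0.1076]
ee_rot: [0.06, 0.998, 0.002, -0.002]
ft_force: [-0.1, -0.6, 0.7]
finger_gap: 0.0781
finger_force: 0.0
clock: 8.3
tool_pos: [0.427, -0.3741, 0.211]
ee_rot: [0.059, 0.998, -0.001, 0.001]
ft_force: [-0.5, -0.6, -1.1]
finger_gap: 0.0914
finger_force: 0.0
spool ((0.4604826867580414, -0.4419231712818146), 0.02733812853693962) 0.03547392208589131 1856
go tx ty tz [-0.0517  0.5816 -0.0404] yaw 0.0206 j6 -2.213 z 0.2102 t 8.35
```

View pics/w4.png

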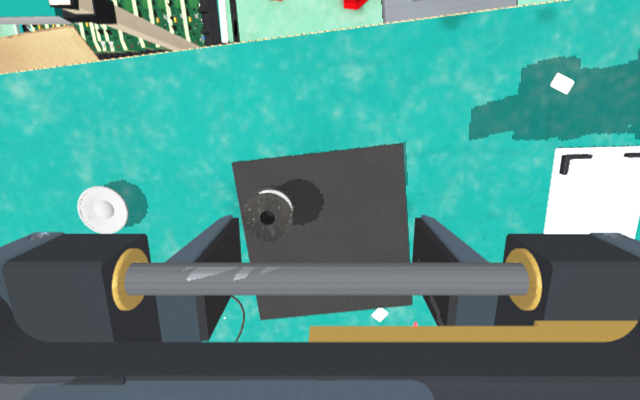

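The spool stands upright on the mat at (268,215), top at z = 0.0355. Back to the stack for the carton.

```bash
python3 -m inch '[{"hand":1,"tx":-0.01,"ty":0.04,"tz":-0.04,"yaw":0.02},{"hand":1,"tx":-0.02,"ty":0.085,"tz":-0.04,"yaw":0.02},{"hand":1,"tx":-0.03,"ty":0.13,"tz":-0.04,"yaw":0.02},{"hand":1,"tx":-0.04,"ty":0.175,"tz":-0.04,"yaw":0.02},{"hand":1,"tx":-0.05,"ty":0.22,"tz":-0.04,"yaw":0.02},{"hand":1,"tx":-0.052,"ty":0.265,"tz":-0.04,"yaw":0.02},{"hand":1,"tx":-0.052,"ty":0.31,"tz":-0.04,"yaw":0.02},{"hand":1,"tx":-0.052,"ty":0.355,"tz":-0.04,"yaw":0.02}]' 
python3 -m inch '[{"hand":1,"tx":0,"ty":0.045,"tz":0,"yaw":0},{"hand":1,"tx":0,"ty":0.09,"tz":0,"yaw":0},{"hand":1,"tx":0,"ty":0.135,"tz":0,"yaw":0},{"hand":1,"tx":0,"ty":0.18,"tz":0,"yaw":0},{"hand":1,"tx":0,"ty":0.21,"tz":0,"yaw":0},{"hand":1,"tx":0,"ty":0.226,"tz":0,"yaw":0},{"hand":1,"tx":0,"ty":0.226,"tz":0,"yaw":0},{"hand":1,"tx":0,"ty":0.226,"tz":0,"yaw":0}]' 
python3 - <<'E'
from h import *
c=snap('wrist','w5'); 
Q=slab(c,.075,.1,(.42,.66),(.08,.31)); print('carton',rect(Q),len(Q))
go((.5465,.1955,.059),np.radians(82))
E
```

```text
clock: 9.15
tool_pos: [0.5226, -0.0286, 0.2485]
ee_rot: [0.07, 0.998, -0.0, -0.0]
ft_force: [1.3, 0.1, -0.7]
finger_gap: 0.0915
finger_force: 0.0
clock: 9.95
tool_pos: [0.5536, 0.193, 0.2484]
ee_rot: [0.07, 0.998, -0.0, -0.0]
ft_force: [-0.2, -0.3, 0.4]
finger_gap: 0.0909
finger_force: 0.0
carton [ 0.5466  0.1949  0.1403  0.0641 -8.0413  0.0894] 9298
go tx ty tz [0.0073 0.002  0.1895] yaw -0.0008 j6 -1.135 z 0.2485 t 10.0
```

```bash
python3 -m inch '[{"hand":1,"tx":0.007,"ty":0.002,"tz":0.04,"yaw":0},{"hand":1,"tx":0.007,"ty":0.002,"tz":0.08,"yaw":0},{"hand":1,"tx":0.007,"ty":0.002,"tz":0.11,"yaw":0},{"hand":1,"tx":0.007,"ty":0.002,"tz":0.14,"yaw":0},{"hand":1,"tx":0.007,"ty":0.002,"tz":0.165,"yaw":0},{"hand":1,"tx":0.007,"ty":0.002,"tz":0.182,"yaw":0},{"hand":1,"tx":0.007,"ty":0.002,"tz":0.189,"yaw":0},{"hand":1,"tx":0.007,"ty":0.002,"tz":0.189,"yaw":0}]' 
python3 -m inch '[{"hand":0.6,"tx":0,"ty":0,"tz":0,"yaw":0},{"hand":0.5,"tx":0,"ty":0,"tz":0,"yaw":0},{"hand":0.5,"tx":0,"ty":0,"tz":0,"yaw":0},{"hand":0.5,"tx":0,"ty":0,"tz":0,"yaw":0},{"hand":0.5,"tx":0,"ty":0,"tz":0,"yaw":0},{"hand":0.5,"tx":0,"ty":0,"tz":0,"yaw":0}]' 20
```

```text
clock: 10.8
tool_pos: [0.5468, 0.196, 0.0596]
ee_rot: [0.07, 0.998, -0.0, -0.0]
ft_force: [0.0, 0.1, 0.6]
finger_gap: 0.0911
finger_force: 0.0
clock: 11.4
tool_pos: [0.5473, 0.1967, 0.0606]
ee_rot: [0.07, 0.998, 0.0, 0.0]
ft_force: [-2.2, -1.1, 7.3]
finger_gap: 0.0638
finger_force: 20.0
```

```bash
python3 -m inch '[{"hand":0.5,"tx":0,"ty":0,"tz":-0.015,"yaw":0},{"hand":0.5,"tx":0,"ty":0,"tz":-0.04,"yaw":0},{"hand":0.5,"tx":0,"ty":0,"tz":-0.08,"yaw":0},{"hand":0.5,"tx":0,"ty":0,"tz":-0.11,"yaw":0},{"hand":0.5,"tx":0,"ty":-0.02,"tz":-0.12,"yaw":0},{"hand":0.5,"tx":0,"ty":-0.05,"tz":-0.12,"yaw":0},{"hand":0.5,"tx":0,"ty":-0.09,"tz":-0.12,"yaw":0},{"hand":0.5,"tx":0,"ty":-0.135,"tz":-0.12,"yaw":0}]' 
python3 -m inch '[{"hand":0.5,"tx":0,"ty":-0.045,"tz":0,"yaw":0},{"hand":0.5,"tx":0,"ty":-0.09,"tz":0,"yaw":0},{"hand":0.5,"tx":0,"ty":-0.135,"tz":0,"yaw":0},{"hand":0.5,"tx":0,"ty":-0.18,"tz":0,"yaw":0},{"hand":0.5,"tx":0,"ty":-0.225,"tz":0,"yaw":0},{"hand":0.5,"tx":0,"ty":-0.27,"tz":0,"yaw":0},{"hand":0.5,"tx":0,"ty":-0.3,"tz":0,"yaw":0},{"hand":0.5,"tx":0,"ty":-0.33,"tz":0,"yaw":0}]' 
python3 - <<'E'
from h import *
go((.505,-.335,.012),az())
E
```

```text
clock: 12.2
tool_pos: [0.5278, 0.0621, 0.181]
ee_rot: [0.069, 0.998, 0.0, 0.001]
ft_force: [0.1, 0.2, -0.2]
finger_gap: 0.0638
finger_force: 20.0
clock: 13.0
tool_pos: [0.4816, -0.2655, 0.181]
ee_rot: [0.07, 0.998, -0.0, 0.0]
ft_force: [0.3, 0.7, -1.7]
finger_gap: 0.0639
finger_force: 20.0
go tx ty tz [-0.0328 -0.0655  0.169 ] yaw -0.0 j6 -1.976 z 0.181 t 13.0
```

```bash
python3 -m inch '[{"hand":0.5,"tx":-0.02,"ty":-0.035,"tz":0.02,"yaw":0},{"hand":0.5,"tx":-0.033,"ty":-0.06,"tz":0.05,"yaw":0},{"hand":0.5,"tx":-0.033,"ty":-0.0655,"tz":0.09,"yaw":0},{"hand":0.5,"tx":-0.033,"ty":-0.0655,"tz":0.12,"yaw":0},{"hand":0.5,"tx":-0.033,"ty":-0.0655,"tz":0.145,"yaw":0},{"hand":0.5,"tx":-0.033,"ty":-0.0655,"tz":0.16,"yaw":0},{"hand":0.5,"tx":-0.033,"ty":-0.0655,"tz":0.166,"yaw":0},{"hand":0.5,"tx":-0.033,"ty":-0.0655,"tz":0.166,"yaw":0}]' 
python3 -m inch '[{"hand":0.5,"tx":0,"ty":0,"tz":0.002,"yaw":0},{"hand":0.5,"tx":0,"ty":0,"tz":0.004,"yaw":0},{"hand":0.5,"tx":0,"ty":0,"tz":0.005,"yaw":0},{"hand":0.5,"tx":0,"ty":0,"tz":0.005,"yaw":0},{"hand":0.5,"tx":0,"ty":0,"tz":0.005,"yaw":0}]'
```

```text
clock: 13.8
tool_pos: [0.5058, -0.3333, 0.0142]
ee_rot: [0.07, 0.998, 0.0, -0.0]
ft_force: [-0.5, 0.9, -0.6]
finger_gap: 0.064
finger_force: 20.0
clock: 14.3
tool_pos: [0.5064, -0.3338, 0.0106]
ee_rot: [0.07, 0.998, -0.0, 0.001]
ft_force: [-4.5, 3.3, 15.2]
finger_gap: 0.0639
finger_force: 20.0
```

```bash
python3 -m inch '[{"hand":0.85,"tx":0,"ty":0,"tz":-0.001,"yaw":0},{"hand":0.9,"tx":0,"ty":0,"tz":-0.001,"yaw":0},{"hand":0.9,"tx":0,"ty":0,"tz":-0.001,"yaw":0},{"hand":0.9,"tx":0,"ty":0,"tz":-0.001,"yaw":0},{"hand":0.9,"tx":0,"ty":0,"tz":-0.001,"yaw":0},{"hand":0.9,"tx":0,"ty":0,"tz":-0.02,"yaw":0},{"hand":0.9,"tx":0,"ty":0,"tz":-0.06,"yaw":0},{"hand":1,"tx":0,"ty":0,"tz":-0.1,"yaw":0}]'
python3 -m inch '[{"hand":1,"tx":0,"ty":0,"tz":-0.05,"yaw":0},{"hand":1,"tx":0.03,"ty":0,"tz":-0.1,"yaw":0},{"hand":1,"tx":0.06,"ty":0,"tz":-0.14,"yaw":0},{"hand":1,"tx":0.06,"ty":0,"tz":-0.14,"yaw":0}]'
python3 - <<'E'
from h import *
c=snap('wrist','w6')
Q=slab(c,.025,.05,(.38,.6),(-.52,-.395)); print('spool',cv2.minEnclosingCircle(Q[:,:2].astype(np.float32)),np.median(Q[:,2]),len(Q))
Q=slab(c,.025,.05,(.38,.62),(-.4,-.27)); print('carton',rect(Q),len(Q))
hsv=cv2.cvtColor(c['pixels'],cv2.COLOR_BGR2HSV)
Q=slab(c,-.01,.02,(.4,.65),(-.2,.02),(hsv[...,2]>150)&(hsv[...,1]<60)); print('nest',rect(Q),len(Q))
go((.545,.19,.25),np.radians(82.5))
E
```

```text
clock: 15.1
tool_pos: [0.5051, -0.3329, 0.1094]
ee_rot: [0.07, 0.998, 0.0, -0.001]
ft_force: [0.3, 0.1, 0.1]
finger_gap: 0.0875
finger_force: 0.0
clock: 15.5
tool_pos: [0.4457, -0.3256, 0.2535]
ee_rot: [0.07, 0.998, -0.002, 0.002]
ft_force: [0.2, -0.8, -0.3]
finger_gap: 0.0913
finger_force: 0.0
spool ((0.4605870544910431, -0.4419635832309723), 0.02733791619539261) 0.035440086813701366 1502
carton [ 0.4957 -0.333   0.1217  0.0641 -8.0115  0.0397] 5492
nest [ 0.5189 -0.0754  0.1719  0.1118 -4.9971  0.0058] 9094
go tx ty tz [-0.026   0.5244  0.0012] yaw -0.0095 j6 -2.103 z 0.2524 t 15.55
```

View pics/w6.png

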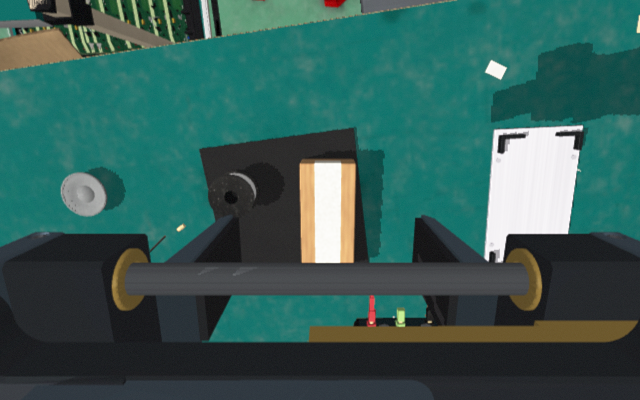

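Spool and carton lie side by side on the mat, the carton from (300,160) downwards, and the nest is at (535,195). Next is the box, with the hand turned 90° on the way.

```bash
python3 -m inch '[{"hand":1,"tx":0,"ty":0.04,"tz":0,"yaw":0.14},{"hand":1,"tx":-0.01,"ty":0.08,"tz":0,"yaw":0.28},{"hand":1,"tx":-0.02,"ty":0.125,"tz":0,"yaw":0.42},{"hand":1,"tx":-0.026,"ty":0.17,"tz":0,"yaw":0.56},{"hand":1,"tx":-0.026,"ty":0.215,"tz":0,"yaw":0.7},{"hand":1,"tx":-0.026,"ty":0.26,"tz":0,"yaw":0.84},{"hand":1,"tx":-0.026,"ty":0.305,"tz":0,"yaw":0.98},{"hand":1,"tx":-0.026,"ty":0.35,"tz":0,"yaw":1.12}]' 
python3 - <<'E'
from h import *
go((.548,.165,.25),np.radians(-7.3))
E
```

```text
clock: 16.35
tool_pos: [0.5201, 0.0142, 0.2475]
ee_rot: [0.579, 0.815, -0.0, -0.001]
ft_force: [1.4, -0.5, -0.2]
finger_gap: 0.0914
finger_force: 0.0
go tx ty tz [ 0.1332  0.076  -0.0025] yaw 0.4626 j6 -0.353 z 0.2475 t 16.35
```

```bash
python3 -m inch '[{"hand":1,"tx":0.035,"ty":0.02,"tz":0,"yaw":0.14},{"hand":1,"tx":0.07,"ty":0.04,"tz":0,"yaw":0.28},{"hand":1,"tx":0.105,"ty":0.06,"tz":0,"yaw":0.4},{"hand":1,"tx":0.13,"ty":0.075,"tz":0,"yaw":0.4626},{"hand":1,"tx":0.133,"ty":0.076,"tz":0,"yaw":0.4626},{"hand":1,"tx":0.133,"ty":0.076,"tz":0,"yaw":0.4626}]' 
python3 - <<'E'
from h import *
c=snap('wrist','w7'); cv2.imwrite('pics/w7b.png',c['pixels'])
X,Y=(.44,.65),(.08,.30)
Q=slab(c,.045,.062,X,Y); print('box',rect(Q),len(Q))
Q=slab(c,.012,.03,X,Y); print('stand',rect(Q),len(Q))
go((.548,.165,.25),np.radians(-7.3))
E
```

```text
clock: 16.95
tool_pos: [0.547, 0.1635, 0.2474]
ee_rot: [0.748, 0.664, -0.001, -0.0]
ft_force: [0.6, 0.5, -0.6]
finger_gap: 0.0914
finger_force: 0.0
box [5.47200e-01 1.84900e-01 1.49900e-01 7.35000e-02 8.40928e+01 5.32000e-02] 9255
stand [ 0.541   0.1875  0.1603  0.1592 -6.2572  0.0205] 10262
go tx ty tz [ 0.0023  0.0007 -0.0023] yaw 0.0069 j6 0.369 z 0.2477 t 17.0
```

View pics/w7.png

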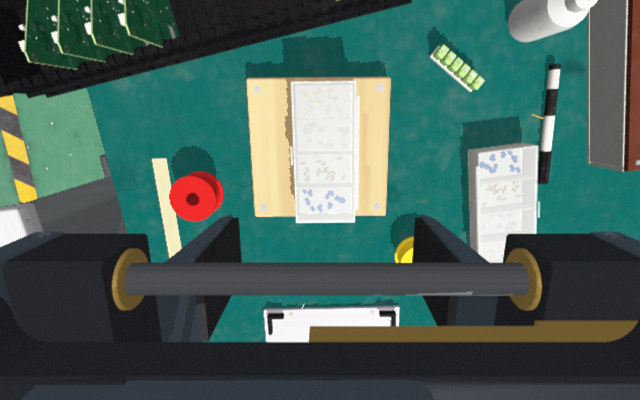

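The box is at (293–358, 82–222) on the stand, with red and yellow look-alikes nearby at (195,197) and (408,250) and the nest at (332,320). I measure its edge profile along the length.

```bash
python3 - <<'E'
from h import *
c=load('w7'); P=cloud(c)[...]
Q=P[(P[...,2]>.048)&(P[...,2]<.058)&(P[...,0]>.44)&(P[...,0]<.65)&(P[...,1]>.08)&(P[...,1]<.3)]
a=np.radians(-6.3); ex=np.array([np.cos(a),np.sin(a)]); ey=np.array([-ex[1],ex[0]])
d=Q[:,:2]-[.5472,.1849]; x,y=d@ex,d@ey
for k in range(-75,75,10):
    m=(y*1e3>k)&(y*1e3<k+10); print(k+5,(np.percentile(x[m],[1,99])*1e3).round(1),m.sum())
print((np.percentile(y,[.2,99.8])*1e3).round(1))
E
```

```text
-70 [-32.3  32.1] 487
-60 [-32.1  35.2] 533
-50 [-32.7  36.2] 566
-40 [-32.4  36.1] 574
-30 [-32.2  36. ] 579
-20 [-32.9  35.8] 588
-10 [-34.7  35.7] 605
0 [-36.4  35.5] 665
10 [-35.2  36.2] 635
20 [-32.5  36.2] 654
30 [-32.4  36.1] 671
40 [-32.9  36. ] 673
50 [-32.6  35.9] 682
60 [-33.2  34.8] 668
70 [-32.9  31.6] 672
[-74.3  74.8]
```

```bash
python3 - <<'E'
from h import *
go((.5457,.1549,.0245),np.radians(-6.3))
E
```

```text
go tx ty tz [-0.0078  0.      0.2232] yaw -0.0106 j6 0.369 z 0.2477 t 17.0
```

```bash
python3 -m inch '[{"hand":1,"tx":-0.008,"ty":0,"tz":0.04,"yaw":-0.01},{"hand":1,"tx":-0.008,"ty":0,"tz":0.08,"yaw":-0.01},{"hand":1,"tx":-0.008,"ty":0,"tz":0.12,"yaw":-0.01},{"hand":1,"tx":-0.008,"ty":0,"tz":0.15,"yaw":-0.01},{"hand":1,"tx":-0.008,"ty":0,"tz":0.18,"yaw":-0.01},{"hand":1,"tx":-0.008,"ty":0,"tz":0.205,"yaw":-0.01},{"hand":1,"tx":-0.008,"ty":0,"tz":0.221,"yaw":-0.01},{"hand":1,"tx":-0.008,"ty":0,"tz":0.222,"yaw":-0.01}]' 
python3 -m inch '[{"hand":0.7,"tx":0,"ty":0,"tz":0,"yaw":0},{"hand":0.5,"tx":0,"ty":0,"tz":0,"yaw":0},{"hand":0.5,"tx":0,"ty":0,"tz":0,"yaw":0},{"hand":0.5,"tx":0,"ty":0,"tz":0,"yaw":0},{"hand":0.5,"tx":0,"ty":0,"tz":0,"yaw":0},{"hand":0.5,"tx":0,"ty":0,"tz":0,"yaw":0}]' 30
python3 - <<'E'
from h import *
go((.5457,.1549,.0245),np.radians(-6.3))
E
```

```text
clock: 17.8
tool_pos: [0.5452, 0.1539, 0.0251]
ee_rot: [0.746, 0.666, -0.001, -0.001]
ft_force: [0.7, -0.5, 0.5]
finger_gap: 0.0914
finger_force: 0.0
clock: 18.4
tool_pos: [0.5469, 0.1551, 0.0279]
ee_rot: [0.746, 0.667, 0.0, 0.0]
ft_force: [-1.7, -1.9, 8.6]
finger_gap: 0.0663
finger_force: 29.9
go tx ty tz [-0.0003 -0.0012  0.0034] yaw -0.0018 j6 0.347 z 0.0279 t 18.4
```

The gap is 66 mm, so the pads are on the plain walls. I refine the nest's centre from its black angles in several views, and lift.

```bash
python3 -m inch '[{"hand":0.5,"tx":0,"ty":0,"tz":-0.01,"yaw":0},{"hand":0.5,"tx":0,"ty":0,"tz":-0.03,"yaw":0},{"hand":0.5,"tx":0,"ty":0,"tz":-0.06,"yaw":0},{"hand":0.5,"tx":0,"ty":0,"tz":-0.09,"yaw":0},{"hand":0.5,"tx":0,"ty":0,"tz":-0.11,"yaw":0},{"hand":0.5,"tx":0,"ty":0,"tz":-0.12,"yaw":0},{"hand":0.5,"tx":0,"ty":0,"tz":-0.12,"yaw":0}]' 
python3 - <<'E'
from h import *
for f,r in [('w1',(80,95,195,245)),('top0',(308,180,368,265))]:
    c=load(f); hsv=cv2.cvtColor(c['pixels'],cv2.COLOR_BGR2HSV); g=hsv[...,2]
    w=np.zeros(g.shape,np.uint8); w[r[1]:r[3],r[0]:r[2]]=((g>150)&(hsv[...,1]<70))[r[1]:r[3],r[0]:r[2]]
    k=max(cv2.findContours(w,cv2.RETR_EXTERNAL,cv2.CHAIN_APPROX_NONE)[0],key=cv2.contourArea)
    hull=cv2.fillPoly(np.zeros_like(w),[cv2.convexHull(k)],1)
    hull=cv2.erode(hull,np.ones((3,3),np.uint8))
    v,u=np.nonzero((hull>0)&(g<90))
    B=np.array([pt(c,a,b,.014) for a,b in zip(u,v)]); print(f,'angles',rect(B),len(B))
    E=np.array([pt(c,a,b,.005) for a,b in k[:,0]]); print(f,'plate',rect(E))
    s=c['pixels'][r[1]:r[3],r[0]:r[2]]; cv2.imwrite('pics/n_%s.png'%f,cv2.resize(s,None,fx=4 if f=='w1' else 6.5,fy=4 if f=='w1' else 6.5,interpolation=cv2.INTER_CUBIC))
c=snap('wrist','w8')
cv2.imwrite('pics/nn.png',np.hstack([cv2.copyMakeBorder(cv2.imread('pics/n_w1.png')[:590],0,max(0,590-600),0,0,0),cv2.imread('pics/n_top0.png')[:550][:, :330].copy() if 0 else cv2.resize(cv2.imread('pics/n_top0.png'),(330,590))]))
go((.52,0.0,.16),az())
E
```

```text
clock: 19.1
tool_pos: [0.5471, 0.1551, 0.1484]
ee_rot: [0.746, 0.666, 0.001, 0.001]
ft_force: [-0.5, 0.9, -1.8]
finger_gap: 0.0663
finger_force: 29.8
w1 angles [ 0.5248 -0.0757  0.1697  0.0961 -5.2496  0.014 ] 413
w1 plate [ 5.253e-01 -7.910e-02  1.848e-01  1.044e-01 -5.402e+00  5.000e-03]Traceback (most recent call last):
  File "<stdin>", line 9, in <module>
  File "h.py", line 31, in rect
    (cx,cy),(w,h),a=cv2.minAreaRect(Q[:,:2].astype(np.float32))
                                    ~^^^^^^
IndexError: too many indices for array: array is 1-dimensional, but 2 were indexed
```

```bash
python3 -m inch '[{"hand":0.5,"tx":-0.03,"ty":0.004,"tz":0,"yaw":-0.1},{"hand":0.5,"tx":-0.06,"ty":0.008,"tz":0,"yaw":-0.24},{"hand":0.5,"tx":-0.09,"ty":0.012,"tz":0,"yaw":-0.38},{"hand":0.5,"tx":-0.12,"ty":0.016,"tz":0,"yaw":-0.52},{"hand":0.5,"tx":-0.15,"ty":0.02,"tz":0,"yaw":-0.66},{"hand":0.5,"tx":-0.18,"ty":0.025,"tz":0,"yaw":-0.8},{"hand":0.5,"tx":-0.21,"ty":0.03,"tz":0,"yaw":-0.94},{"hand":0.5,"tx":-0.233,"ty":0.033,"tz":0,"yaw":-1.08}]' 
python3 -m inch '[{"hand":0.5,"tx":0,"ty":0,"tz":0,"yaw":-0.13},{"hand":0.5,"tx":0,"ty":0,"tz":0,"yaw":-0.26},{"hand":0.5,"tx":0,"ty":0,"tz":0,"yaw":-0.39},{"hand":0.5,"tx":0,"ty":0,"tz":0,"yaw":-0.5},{"hand":0.5,"tx":0,"ty":0,"tz":0,"yaw":-0.5},{"hand":0.5,"tx":0,"ty":0,"tz":0,"yaw":-0.5}]' 
python3 - <<'E'
from h import *
c=snap('wrist','w8')
P=cloud(c); Q=P[(P[...,2]>.13)&(P[...,2]<.2)&(P[...,0]<.54)]; print(rect(Q) if len(Q) else 0)
go((.5546,-.0805,.015),np.radians(84.7))
E
```

```text
clock: 19.9
tool_pos: [0.5525, -0.0818, 0.1457]
ee_rot: [0.294, 0.956, -0.0, -0.001]
ft_force: [-0.5, 0.6, -0.3]
finger_gap: 0.0663
finger_force: 29.8
clock: 20.5
tool_pos: [0.5527, -0.0802, 0.1461]
ee_rot: [0.053, 0.999, 0.0, -0.001]
ft_force: [0.2, 0.2, -1.5]
finger_gap: 0.0664
finger_force: 29.8
[ 0.492  -0.0798  0.096   0.0893 -0.0091  0.1714]
go tx ty tz [-1.900e-03 -1.000e-04  1.313e-01] yaw -0.0134 j6 -1.651 z 0.1463 t 20.55
```

View pics/w8.png

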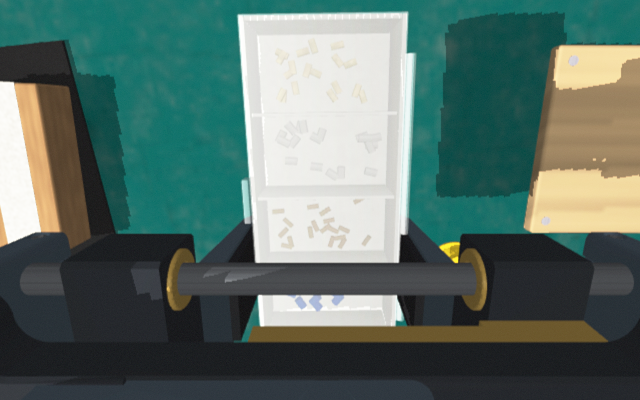

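The held box is at (240–408, 15–325), squarely in the hand and hiding the nest. I check its tilt and place in the hand from depth before lowering.

```bash
python3 - <<'E'
from h import *
c=load('w8'); P=cloud(c); 
for v in (25,60,110,150,200):
    print(v,[P[v,u].round(4).tolist() for u in (255,320,385)])
# outline at lid height: near edge corners and side edges
z=np.nanmedian(P[110:112,250:254,2]); print('rim z',z)
for u,v in [(238,15),(408,13),(253,230),(400,230)]: print(u,v,pt(c,u,v,z)[:2].round(4))
E
```

```text
25 [[0.449, -0.0977, 0.1737], [0.4509, -0.0731, 0.1706], [0.4536, -0.048, 0.1709]]
60 [[0.461, -0.1, 0.1716], [0.4636, -0.0745, 0.1712], [0.4664, -0.0489, 0.1718]]
110 [[0.4799, -0.1032, 0.1707], [0.4827, -0.0766, 0.1702], [0.4856, -0.0499, 0.1706]]
150 [[0.496, -0.1055, 0.1721], [0.4989, -0.0783, 0.172], [0.5018, -0.0512, 0.1722]]
200 [[0.5177, -0.109, 0.1714], [0.5208, -0.0808, 0.1708], [0.5233, -0.0527, 0.1727]]
rim z 0.17137597220535383
238 15 [ 0.4443 -0.104 ]
408 13 [ 0.4504 -0.039 ]
253 230 [ 0.5313 -0.1121]
400 230 [ 0.5383 -0.0467]
```

The box is level, its centre at (0.522,-0.078) and az -5.2°. I shift it +3 mm in x and lower it.

```bash
python3 -m inch '[{"hand":0.5,"tx":-0.003,"ty":0,"tz":0.03,"yaw":0},{"hand":0.5,"tx":-0.003,"ty":0,"tz":0.06,"yaw":0},{"hand":0.5,"tx":-0.003,"ty":0,"tz":0.085,"yaw":0},{"hand":0.5,"tx":-0.003,"ty":0,"tz":0.105,"yaw":0},{"hand":0.5,"tx":-0.003,"ty":0,"tz":0.118,"yaw":0},{"hand":0.5,"tx":-0.003,"ty":0,"tz":0.126,"yaw":0},{"hand":0.5,"tx":-0.003,"ty":0,"tz":0.13,"yaw":0},{"hand":0.5,"tx":-0.003,"ty":0,"tz":0.13,"yaw":0}]' 
python3 -m inch '[{"hand":0.5,"tx":0,"ty":0,"tz":0.002,"yaw":0},{"hand":0.5,"tx":0,"ty":0,"tz":0.004,"yaw":0},{"hand":0.5,"tx":0,"ty":0,"tz":0.004,"yaw":0},{"hand":0.5,"tx":0,"ty":0,"tz":0.004,"yaw":0}]'
python3 - <<'E'
from h import *
c=snap('wrist','w9')
for v in (25,60,110,150,200):
    print(v,[pt(c,u,v)[2].round(4) for u in (260,320,385)])
go((.5546,-.0805,.013),np.radians(84.7))
E
```

```text
clock: 21.35
tool_pos: [0.5563, -0.0806, 0.017]
ee_rot: [0.052, 0.999, -0.0, 0.0]
ft_force: [0.9, -0.5, -1.2]
finger_gap: 0.066
finger_force: 29.8
clock: 21.75
tool_pos: [0.5563, -0.0806, 0.0132]
ee_rot: [0.051, 0.999, -0.0, 0.0]
ft_force: [-0.0, -0.7, -0.9]
finger_gap: 0.0657
finger_force: 29.8
25 [np.float64(0.0382), np.float64(0.0385), np.float64(0.0385)]
60 [np.float64(0.0381), np.float64(0.0382), np.float64(0.0386)]
110 [np.float64(0.0381), np.float64(0.038), np.float64(0.0382)]
150 [np.float64(0.0381), np.float64(0.0385), np.float64(0.0383)]
200 [np.float64(0.0386), np.float64(0.0381), np.float64(0.0382)]
go tx ty tz [ 0.0017 -0.      0.0001] yaw -0.0103 j6 -1.653 z 0.0131 t 21.8
```

View pics/w9.png

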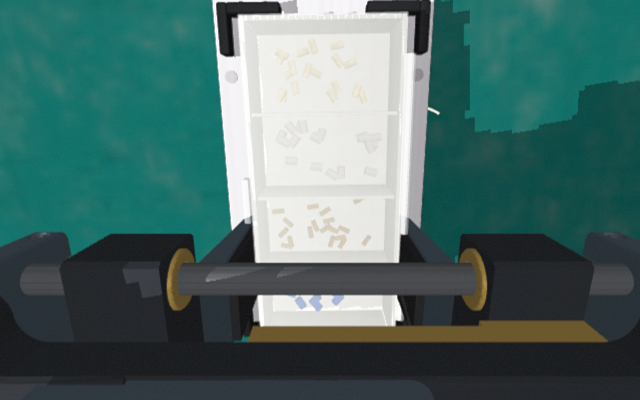

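The box sits level inside the angles (corner angles at (235,25) and (415,25)), lid at z = 0.038, so it is down. I release and rise.

```bash
python3 -m inch '[{"hand":0.85,"tx":0,"ty":0,"tz":0,"yaw":0},{"hand":0.95,"tx":0,"ty":0,"tz":0,"yaw":0},{"hand":1,"tx":0,"ty":0,"tz":0,"yaw":0},{"hand":1,"tx":0,"ty":0,"tz":0,"yaw":0},{"hand":1,"tx":0,"ty":0,"tz":0,"yaw":0},{"hand":1,"tx":0,"ty":0,"tz":-0.02,"yaw":0},{"hand":1,"tx":0,"ty":0,"tz":-0.05,"yaw":0},{"hand":1,"tx":0,"ty":0,"tz":-0.1,"yaw":0}]'
python3 -m inch '[{"hand":1,"tx":0,"ty":0,"tz":-0.05,"yaw":0},{"hand":1,"tx":0.04,"ty":0,"tz":-0.1,"yaw":0},{"hand":1,"tx":0.06,"ty":0,"tz":-0.14,"yaw":0},{"hand":1,"tx":0.06,"ty":0,"tz":-0.14,"yaw":0}]'
python3 - <<'E'
from h import *
c=snap('wrist','w10')
Q=slab(c,.03,.045,(.4,.65),(-.2,.03)); print('box',rect(Q),len(Q))
Q=slab(c,.03,.045,(.38,.62),(-.4,-.27)); print('carton',rect(Q),len(Q))
hsv=cv2.cvtColor(c['pixels'],cv2.COLOR_BGR2HSV)
Q=slab(c,-.01,.05,(.4,.65),(-.2,.02),(hsv[...,2]>120)&(hsv[...,1]<70)); print('nest',rect(Q),len(Q))
go((.495,-.335,.2),np.radians(82))
E
```

```text
clock: 22.6
tool_pos: [0.5544, -0.0803, 0.1119]
ee_rot: [0.051, 0.999, 0.0, -0.002]
ft_force: [0.7, 0.6, 0.6]
finger_gap: 0.0919
finger_force: 0.0
clock: 23.0
tool_pos: [0.4964, -0.0745, 0.2575]
ee_rot: [0.051, 0.999, -0.0, 0.003]
ft_force: [0.7, 0.9, -1.4]
finger_gap: 0.0915
finger_force: 0.0
box [ 0.5255 -0.0786  0.1507  0.0734 -5.2792  0.0383] 7436
carton [ 0.4913 -0.3318  0.1121  0.0654 -8.1465  0.0393] 5500
nest [ 0.5262 -0.0769  0.1869  0.1109 -5.3492  0.0377] 11370
go tx ty tz [-0.0248 -0.2592  0.0568] yaw 0.0368 j6 -1.663 z 0.2565 t 23.05
```

View pics/w10.png

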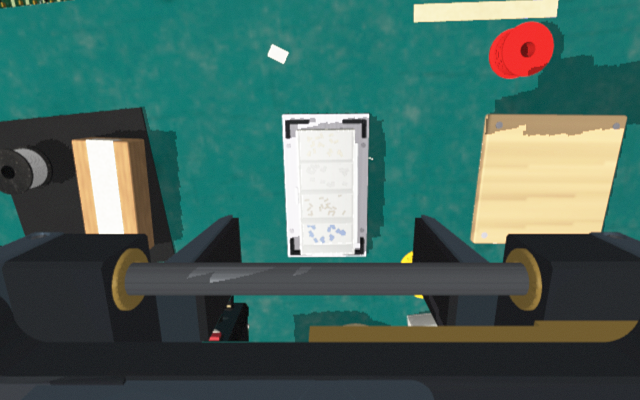

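The box lies cleanly centred between the four angles at (287–368, 115–255), within 2 mm of the nest centre. Next, the carton.

```bash
python3 -m inch '[{"hand":1,"tx":0,"ty":-0.04,"tz":0,"yaw":0.037},{"hand":1,"tx":0.02,"ty":-0.085,"tz":0,"yaw":0.037},{"hand":1,"tx":0.03,"ty":-0.13,"tz":0,"yaw":0.037},{"hand":1,"tx":0.03,"ty":-0.175,"tz":0,"yaw":0.037},{"hand":1,"tx":0.03,"ty":-0.22,"tz":0,"yaw":0.037},{"hand":1,"tx":0.03,"ty":-0.25,"tz":0,"yaw":0.037},{"hand":1,"tx":0.03,"ty":-0.259,"tz":0,"yaw":0.037},{"hand":1,"tx":0.03,"ty":-0.259,"tz":0,"yaw":0.037}]' 
python3 - <<'E'
from h import *
c=snap('wrist','w11')
Q=slab(c,.03,.045,(.38,.62),(-.4,-.27)); print('carton',rect(Q),len(Q))
go((.5055,-.334,.009),np.radians(82))
E
```

```text
clock: 23.85
tool_pos: [0.4398, -0.3296, 0.2515]
ee_rot: [0.071, 0.998, 0.001, -0.001]
ft_force: [0.2, 0.3, -1.0]
finger_gap: 0.0912
finger_force: 0.0
carton [ 0.492  -0.3325  0.1142  0.0641 -8.0499  0.0397] 5150
go tx ty tz [-0.0661  0.0036  0.2426] yaw -0.0009 j6 -2.115 z 0.2517 t 23.9
```

```bash
python3 -m inch '[{"hand":1,"tx":-0.03,"ty":0.0035,"tz":0.03,"yaw":0},{"hand":1,"tx":-0.066,"ty":0.0035,"tz":0.06,"yaw":0},{"hand":1,"tx":-0.066,"ty":0.0035,"tz":0.1,"yaw":0},{"hand":1,"tx":-0.066,"ty":0.0035,"tz":0.14,"yaw":0},{"hand":1,"tx":-0.066,"ty":0.0035,"tz":0.18,"yaw":0},{"hand":1,"tx":-0.066,"ty":0.0035,"tz":0.21,"yaw":0},{"hand":1,"tx":-0.066,"ty":0.0035,"tz":0.232,"yaw":0},{"hand":1,"tx":-0.066,"ty":0.0035,"tz":0.242,"yaw":0}]' 
python3 -m inch '[{"hand":0.8,"tx":0,"ty":0,"tz":0,"yaw":0},{"hand":0.6,"tx":0,"ty":0,"tz":0,"yaw":0},{"hand":0.5,"tx":0,"ty":0,"tz":0,"yaw":0},{"hand":0.5,"tx":0,"ty":0,"tz":0,"yaw":0},{"hand":0.5,"tx":0,"ty":0,"tz":0,"yaw":0},{"hand":0.5,"tx":0,"ty":0,"tz":0,"yaw":0},{"hand":0.5,"tx":0,"ty":0,"tz":0,"yaw":0}]' 20
```

```text
clock: 24.7
tool_pos: [0.5052, -0.3325, 0.0087]
ee_rot: [0.069, 0.998, 0.001, -0.001]
ft_force: [-1.2, -0.4, 0.8]
finger_gap: 0.0913
finger_force: 0.0
clock: 25.4
tool_pos: [0.5066, -0.335, 0.0121]
ee_rot: [0.07, 0.998, -0.0, 0.001]
ft_force: [-0.8, 3.9, 7.6]
finger_gap: 0.0637
finger_force: 20.0
```

```bash
python3 -m inch '[{"hand":0.5,"tx":0,"ty":0,"tz":-0.015,"yaw":0},{"hand":0.5,"tx":0,"ty":0,"tz":-0.04,"yaw":0},{"hand":0.5,"tx":0,"ty":0,"tz":-0.08,"yaw":0},{"hand":0.5,"tx":0,"ty":0,"tz":-0.12,"yaw":0},{"hand":0.5,"tx":0,"ty":0.02,"tz":-0.15,"yaw":0},{"hand":0.5,"tx":0,"ty":0.05,"tz":-0.15,"yaw":0},{"hand":0.5,"tx":0.01,"ty":0.09,"tz":-0.15,"yaw":0},{"hand":0.5,"tx":0.02,"ty":0.135,"tz":-0.15,"yaw":0}]' 
python3 -m inch '[{"hand":0.5,"tx":0,"ty":0.045,"tz":0,"yaw":-0.01},{"hand":0.5,"tx":0,"ty":0.09,"tz":0,"yaw":-0.02},{"hand":0.5,"tx":0,"ty":0.135,"tz":0,"yaw":-0.03},{"hand":0.5,"tx":0,"ty":0.18,"tz":0,"yaw":-0.03},{"hand":0.5,"tx":0,"ty":0.225,"tz":0,"yaw":-0.03},{"hand":0.5,"tx":0,"ty":0.27,"tz":0,"yaw":-0.03},{"hand":0.5,"tx":0,"ty":0.31,"tz":0,"yaw":-0.03},{"hand":0.5,"tx":0,"ty":0.34,"tz":0,"yaw":-0.03}]' 
python3 - <<'E'
from h import *
go((.5427,.1878,.12),np.radians(83.7))
E
```

```text
clock: 26.2
tool_pos: [0.5048, -0.1975, 0.1624]
ee_rot: [0.07, 0.998, -0.0, 0.001]
ft_force: [1.0, 0.5, -1.7]
finger_gap: 0.0642
finger_force: 20.0
clock: 27.0
tool_pos: [0.5524, 0.1407, 0.1623]
ee_rot: [0.054, 0.999, 0.0, 0.001]
ft_force: [0.3, -1.3, -0.6]
finger_gap: 0.0638
finger_force: 20.0
go tx ty tz [0.0148 0.0457 0.0423] yaw 0.0011 j6 -1.253 z 0.1623 t 27.0
```

Over the stand now; I move to its middle and check the held carton against the stand before lowering.

```bash
python3 -m inch '[{"hand":0.5,"tx":0.005,"ty":0.02,"tz":0.01,"yaw":0},{"hand":0.5,"tx":0.0145,"ty":0.04,"tz":0.02,"yaw":0},{"hand":0.5,"tx":0.0145,"ty":0.0455,"tz":0.042,"yaw":0},{"hand":0.5,"tx":0.0145,"ty":0.0455,"tz":0.042,"yaw":0},{"hand":0.5,"tx":0.0145,"ty":0.0455,"tz":0.042,"yaw":0}]' 
python3 - <<'E'
from h import *
c=snap('wrist','w12')
Q=slab(c,.135,.165,(.4,.65),(.1,.3)); print('carton',rect(Q),len(Q))
Q=slab(c,.135,.165,(.4,.53),(.1,.3)); r=rect(Q); print(r, 'near x', Q[:,0].min())
go((.5427,.1878,.031),np.radians(83.7))
E
```

```text
clock: 27.5
tool_pos: [0.5428, 0.185, 0.1198]
ee_rot: [0.055, 0.998, -0.0, -0.0]
ft_force: [0.4, -0.7, -1.5]
finger_gap: 0.0637
finger_force: 20.0
carton [5.05600e-01 1.88100e-01 8.69000e-02 6.94000e-02 8.34118e+01 1.47300e-01] 24906
[5.01700e-01 1.82700e-01 7.56000e-02 6.26000e-02 8.37576e+01 1.47300e-01] near x 0.468334495109564
go tx ty tz [0.001  0.0028 0.0892] yaw -0.0002 j6 -1.173 z 0.1202 t 27.55
```

```bash
python3 -m inch '[{"hand":0.5,"tx":0,"ty":0.0028,"tz":0.02,"yaw":0},{"hand":0.5,"tx":0,"ty":0.0028,"tz":0.045,"yaw":0},{"hand":0.5,"tx":0,"ty":0.0028,"tz":0.065,"yaw":0},{"hand":0.5,"tx":0,"ty":0.0028,"tz":0.078,"yaw":0},{"hand":0.5,"tx":0,"ty":0.0028,"tz":0.085,"yaw":0},{"hand":0.5,"tx":0,"ty":0.0028,"tz":0.088,"yaw":0},{"hand":0.5,"tx":0,"ty":0.0028,"tz":0.09,"yaw":0},{"hand":0.5,"tx":0,"ty":0.0028,"tz":0.09,"yaw":0}]'
python3 -m inch '[{"hand":0.5,"tx":0,"ty":0,"tz":0.001,"yaw":0},{"hand":0.5,"tx":0,"ty":0,"tz":0.0015,"yaw":0},{"hand":0.5,"tx":0,"ty":0,"tz":0.0015,"yaw":0},{"hand":0.5,"tx":0,"ty":0,"tz":0.0015,"yaw":0}]'
```

```text
clock: 28.35
tool_pos: [0.5435, 0.1881, 0.0294]
ee_rot: [0.055, 0.998, 0.0, 0.0]
ft_force: [0.3, 0.0, -0.8]
finger_gap: 0.0642
finger_force: 20.0
clock: 28.75
tool_pos: [0.5437, 0.1882, 0.029]
ee_rot: [0.055, 0.998, 0.0, 0.0]
ft_force: [-6.9, -3.5, 20.6]
finger_gap: 0.0638
finger_force: 20.0
```

Firm contact, so I release, rise and check.

```bash
python3 -m inch '[{"hand":0.85,"tx":0,"ty":0,"tz":-0.0015,"yaw":0},{"hand":0.9,"tx":0,"ty":0,"tz":-0.0015,"yaw":0},{"hand":0.95,"tx":0,"ty":0,"tz":-0.0015,"yaw":0},{"hand":0.95,"tx":0,"ty":0,"tz":-0.0015,"yaw":0},{"hand":0.95,"tx":0,"ty":0,"tz":-0.0015,"yaw":0},{"hand":0.95,"tx":0,"ty":0,"tz":-0.02,"yaw":0},{"hand":1,"tx":0,"ty":0,"tz":-0.06,"yaw":0},{"hand":1,"tx":0,"ty":0,"tz":-0.1,"yaw":0}]'
python3 -m inch '[{"hand":1,"tx":0,"ty":0,"tz":-0.05,"yaw":0},{"hand":1,"tx":0,"ty":0,"tz":-0.1,"yaw":0},{"hand":1,"tx":0,"ty":0,"tz":-0.14,"yaw":0},{"hand":1,"tx":0,"ty":0,"tz":-0.14,"yaw":0}]'
python3 - <<'E'
from h import *
c=snap('wrist','w13')
Q=slab(c,.045,.065,(.42,.66),(.08,.31)); print('carton',rect(Q),len(Q))
P=cloud(c); m=(P[...,2]>.012)&(P[...,2]<.065)&(P[...,0]>.44)&(P[...,0]<.65)&(P[...,1]>.08)&(P[...,1]<.3)
print('stand',rect(P[m]))
go((.46,-.442,.2),az())
E
```

```text
clock: 29.55
tool_pos: [0.5425, 0.1878, 0.1279]
ee_rot: [0.055, 0.998, -0.0, -0.001]
ft_force: [0.6, -0.2, 0.9]
finger_gap: 0.091
finger_force: 0.0
clock: 29.95
tool_pos: [0.5456, 0.1888, 0.2733]
ee_rot: [0.055, 0.998, 0.001, 0.004]
ft_force: [-0.1, 0.5, -1.3]
finger_gap: 0.0914
finger_force: 0.0
carton [ 0.542   0.1875  0.1402  0.0641 -6.2446  0.0566] 6823
stand [ 0.5417  0.1879  0.1607  0.1604 -6.4246  0.0214]
go tx ty tz [ 0.0152 -0.636   0.0689] yaw -0.0 j6 -1.168 z 0.2702 t 30.0
```

The carton is within 1 mm of the stand's middle. Now the spool.

```bash
python3 -m inch '[{"hand":1,"tx":0.01,"ty":-0.04,"tz":0,"yaw":0},{"hand":1,"tx":0.015,"ty":-0.085,"tz":0,"yaw":0},{"hand":1,"tx":0.015,"ty":-0.13,"tz":0,"yaw":0},{"hand":1,"tx":0.015,"ty":-0.175,"tz":0,"yaw":0},{"hand":1,"tx":0.015,"ty":-0.22,"tz":0,"yaw":0},{"hand":1,"tx":0.015,"ty":-0.265,"tz":0,"yaw":0},{"hand":1,"tx":0.015,"ty":-0.31,"tz":0,"yaw":0},{"hand":1,"tx":0.015,"ty":-0.355,"tz":0,"yaw":0}]' 
python3 -m inch '[{"hand":1,"tx":0,"ty":-0.045,"tz":0,"yaw":0},{"hand":1,"tx":0,"ty":-0.09,"tz":0,"yaw":0},{"hand":1,"tx":0,"ty":-0.135,"tz":0,"yaw":0},{"hand":1,"tx":0.03,"ty":-0.18,"tz":0,"yaw":0},{"hand":1,"tx":0.03,"ty":-0.22,"tz":0.02,"yaw":0},{"hand":1,"tx":0.03,"ty":-0.26,"tz":0.05,"yaw":0},{"hand":1,"tx":0.03,"ty":-0.281,"tz":0.07,"yaw":0},{"hand":1,"tx":0.03,"ty":-0.281,"tz":0.07,"yaw":0}]' 
python3 - <<'E'
from h import *
c=snap('wrist','w14')
Q=slab(c,.025,.045,(.38,.55),(-.52,-.36)); print('spool',cv2.minEnclosingCircle(Q[:,:2].astype(np.float32)),np.median(Q[:,2]),len(Q))
go((.4608,-.442,.0085),az())
E
```

```text
clock: 30.8
tool_pos: [0.4882, -0.1647, 0.266]
ee_rot: [0.055, 0.998, 0.0, -0.001]
ft_force: [0.4, 0.5, 0.6]
finger_gap: 0.0913
finger_force: 0.0
clock: 31.6
tool_pos: [0.4265, -0.4398, 0.1927]
ee_rot: [0.056, 0.998, 0.002, -0.002]
ft_force: [-0.9, 0.9, -0.2]
finger_gap: 0.0913
finger_force: 0.0
spool ((0.46044084429740906, -0.44201332330703735), 0.02722504734992981) 0.03557947556983482 2079
go tx ty tz [-3.430e-02  1.000e-04  1.858e-01] yaw -0.0 j6 -2.296 z 0.1944 t 31.65
```

```bash
python3 -m inch '[{"hand":1,"tx":-0.03,"ty":0,"tz":0.03,"yaw":0},{"hand":1,"tx":-0.034,"ty":0,"tz":0.06,"yaw":0},{"hand":1,"tx":-0.034,"ty":0,"tz":0.1,"yaw":0},{"hand":1,"tx":-0.034,"ty":0,"tz":0.13,"yaw":0},{"hand":1,"tx":-0.034,"ty":0,"tz":0.155,"yaw":0},{"hand":1,"tx":-0.034,"ty":0,"tz":0.175,"yaw":0},{"hand":1,"tx":-0.034,"ty":0,"tz":0.186,"yaw":0},{"hand":1,"tx":-0.034,"ty":0,"tz":0.186,"yaw":0}]' 
python3 -m inch '[{"hand":0.7,"tx":0,"ty":0,"tz":0,"yaw":0},{"hand":0.5,"tx":0,"ty":0,"tz":0,"yaw":0},{"hand":0.3,"tx":0,"ty":0,"tz":0,"yaw":0},{"hand":0.3,"tx":0,"ty":0,"tz":0,"yaw":0},{"hand":0.3,"tx":0,"ty":0,"tz":0,"yaw":0},{"hand":0.3,"tx":0,"ty":0,"tz":0,"yaw":0},{"hand":0.3,"tx":0,"ty":0,"tz":0,"yaw":0},{"hand":0.3,"tx":0,"ty":0,"tz":0,"yaw":0}]' 20
```

```text
clock: 32.45
tool_pos: [0.4622, -0.4417, 0.0105]
ee_rot: [0.055, 0.999, 0.001, -0.001]
ft_force: [1.0, -0.9, 0.2]
finger_gap: 0.091
finger_force: 0.0
clock: 33.25
tool_pos: [0.4626, -0.4427, 0.0117]
ee_rot: [0.055, 0.998, 0.0, -0.0]
ft_force: [-0.9, 3.9, 5.6]
finger_gap: 0.0499
finger_force: 20.0
```

```bash
python3 -m inch '[{"hand":0.3,"tx":0,"ty":0,"tz":-0.015,"yaw":0},{"hand":0.3,"tx":0,"ty":0,"tz":-0.04,"yaw":0},{"hand":0.3,"tx":0,"ty":0,"tz":-0.08,"yaw":0},{"hand":0.3,"tx":0,"ty":0,"tz":-0.12,"yaw":0},{"hand":0.3,"tx":0,"ty":0.02,"tz":-0.16,"yaw":0},{"hand":0.3,"tx":0,"ty":0.05,"tz":-0.18,"yaw":0},{"hand":0.3,"tx":0,"ty":0.09,"tz":-0.18,"yaw":0},{"hand":0.3,"tx":0,"ty":0.135,"tz":-0.18,"yaw":0}]' 
python3 -m inch '[{"hand":0.3,"tx":0,"ty":0.045,"tz":0,"yaw":0},{"hand":0.3,"tx":0,"ty":0.09,"tz":0,"yaw":0},{"hand":0.3,"tx":0,"ty":0.135,"tz":0,"yaw":0},{"hand":0.3,"tx":0,"ty":0.18,"tz":0,"yaw":0},{"hand":0.3,"tx":0,"ty":0.225,"tz":0,"yaw":0},{"hand":0.3,"tx":0,"ty":0.27,"tz":0,"yaw":0},{"hand":0.3,"tx":0,"ty":0.315,"tz":0,"yaw":0},{"hand":0.3,"tx":0,"ty":0.36,"tz":0,"yaw":0}]' 
python3 - <<'E'
from h import *
go((.5433,.1877,.13),az())
E
```

```text
clock: 34.05
tool_pos: [0.4774, -0.3081, 0.1931]
ee_rot: [0.055, 0.998, -0.001, 0.001]
ft_force: [0.6, 0.3, -3.3]
finger_gap: 0.0503
finger_force: 20.0
clock: 34.85
tool_pos: [0.5165, 0.0508, 0.1923]
ee_rot: [0.055, 0.998, -0.0, 0.0]
ft_force: [2.2, -1.0, -3.0]
finger_gap: 0.0499
finger_force: 20.0
go tx ty tz [-0.0116  0.139   0.0623] yaw -0.0 j6 -1.408 z 0.1923 t 34.85
```

```bash
python3 -m inch '[{"hand":0.3,"tx":0,"ty":0.04,"tz":0,"yaw":0},{"hand":0.3,"tx":-0.01,"ty":0.08,"tz":0,"yaw":0},{"hand":0.3,"tx":-0.0115,"ty":0.115,"tz":0.02,"yaw":0},{"hand":0.3,"tx":-0.0115,"ty":0.135,"tz":0.05,"yaw":0},{"hand":0.3,"tx":-0.0115,"ty":0.139,"tz":0.062,"yaw":0},{"hand":0.3,"tx":-0.0115,"ty":0.139,"tz":0.062,"yaw":0},{"hand":0.3,"tx":-0.0115,"ty":0.139,"tz":0.062,"yaw":0}]' 
python3 - <<'E'
from h import *
c=snap('wrist','w15'); s=state(); print(s['tool_pos'])
Q=slab(c,.14,.165,(.45,.6),(.14,.24)); z=Q[:,2]; print('top z pct',np.percentile(z,[5,50,95]),'near x',Q[:,0].min(),len(Q))
A=np.c_[Q[:,:2],np.ones(len(Q))]; print('tilt',np.linalg.lstsq(A,z,rcond=None)[0][:2])
go((.5433,.1877,.0665),az())
E
```

```text
clock: 35.55
tool_pos: [0.5436, 0.1853, 0.1303]
ee_rot: [0.055, 0.998, -0.0, 0.0]
ft_force: [-0.3, 0.4, -4.0]
finger_gap: 0.0499
finger_force: 20.0
[0.54394694 0.18524343 0.1307036 ]
top z pct [0.147256   0.15396351 0.16010367] near x 0.5137405422673953 6170
tilt [-0.03682473  0.00234251]
go tx ty tz [0.001  0.0024 0.0642] yaw -0.0 j6 -1.172 z 0.1307 t 35.6
```

View pics/w15.png

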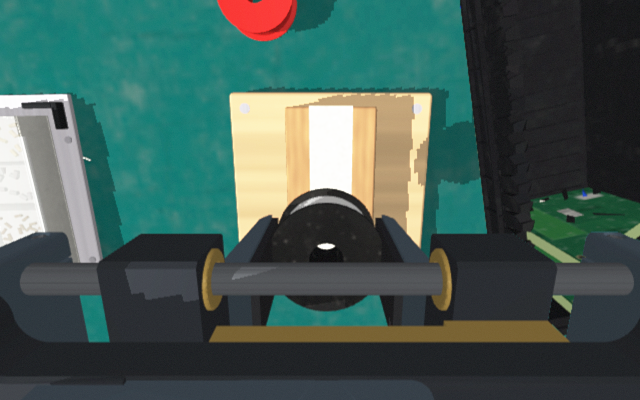

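The spool is upright in the hand (top at (325,250)) and lined up over the carton. I lower it.

```bash
python3 -m inch '[{"hand":0.3,"tx":0,"ty":0.0024,"tz":0.02,"yaw":0},{"hand":0.3,"tx":0,"ty":0.0024,"tz":0.035,"yaw":0},{"hand":0.3,"tx":0,"ty":0.0024,"tz":0.048,"yaw":0},{"hand":0.3,"tx":0,"ty":0.0024,"tz":0.057,"yaw":0},{"hand":0.3,"tx":0,"ty":0.0024,"tz":0.061,"yaw":0},{"hand":0.3,"tx":0,"ty":0.0024,"tz":0.063,"yaw":0},{"hand":0.3,"tx":0,"ty":0.0024,"tz":0.063,"yaw":0},{"hand":0.3,"tx":0,"ty":0.0024,"tz":0.063,"yaw":0}]'
python3 -m inch '[{"hand":0.3,"tx":0,"ty":0,"tz":0.001,"yaw":0},{"hand":0.3,"tx":0,"ty":0,"tz":0.002,"yaw":0},{"hand":0.3,"tx":0,"ty":0,"tz":0.002,"yaw":0},{"hand":0.3,"tx":0,"ty":0,"tz":0.002,"yaw":0}]'
```

```text
clock: 36.4
tool_pos: [0.544, 0.1885, 0.0668]
ee_rot: [0.055, 0.998, 0.0, 0.0]
ft_force: [0.2, -0.7, -3.3]
finger_gap: 0.0502
finger_force: 20.0
clock: 36.8
tool_pos: [0.544, 0.1884, 0.0648]
ee_rot: [0.055, 0.998, 0.0, 0.0]
ft_force: [-0.8, -0.8, 4.0]
finger_gap: 0.05
finger_force: 20.0
```

```bash
python3 -m inch '[{"hand":0.65,"tx":0,"ty":0,"tz":0,"yaw":0},{"hand":0.8,"tx":0,"ty":0,"tz":0,"yaw":0},{"hand":0.9,"tx":0,"ty":0,"tz":0,"yaw":0},{"hand":0.9,"tx":0,"ty":0,"tz":0,"yaw":0},{"hand":0.9,"tx":0,"ty":0,"tz":0,"yaw":0},{"hand":0.9,"tx":0,"ty":0,"tz":-0.02,"yaw":0},{"hand":1,"tx":0,"ty":0,"tz":-0.05,"yaw":0},{"hand":1,"tx":0,"ty":0,"tz":-0.1,"yaw":0}]'
python3 -m inch '[{"hand":1,"tx":0,"ty":0,"tz":-0.04,"yaw":0},{"hand":1,"tx":0,"ty":0,"tz":-0.08,"yaw":0},{"hand":1,"tx":0,"ty":0,"tz":-0.1,"yaw":0},{"hand":1,"tx":0,"ty":0,"tz":-0.1,"yaw":0},{"hand":1,"tx":0,"ty":0,"tz":-0.1,"yaw":0}]'
python3 - <<'E'
from h import *
c=snap('wrist','w16'); X,Y=(.42,.66),(.08,.31)
Q=slab(c,.08,.1,X,Y); print('spool',cv2.minEnclosingCircle(Q[:,:2].astype(np.float32)),np.median(Q[:,2]),len(Q))
Q=slab(c,.045,.065,X,Y); print('carton',rect(Q),len(Q))
c=snap('top','top1')
Q=slab(c,.08,.1,X,Y); print('spool',cv2.minEnclosingCircle(Q[:,:2].astype(np.float32)),np.median(Q[:,2]))
Q=slab(c,.045,.065,X,Y); print('carton',rect(Q))
Q=slab(c,.03,.045,(.4,.65),(-.2,.03)); print('box',rect(Q))
a=load('top0')
for n,x,y in [('spare',(.7,.8),(0,.18)),('tape',(.7,.85),(-.12,0)),('term',(.66,.75),(.18,.27))]:
    print(n,[rect(slab(k,.012,.045,x,y)) for k in (a,c)])
E
```

```text
clock: 37.6
tool_pos: [0.542, 0.1878, 0.1633]
ee_rot: [0.055, 0.998, -0.001, -0.002]
ft_force: [0.0, -0.1, -0.1]
finger_gap: 0.0908
finger_force: 0.0
clock: 38.1
tool_pos: [0.5435, 0.1883, 0.2641]
ee_rot: [0.055, 0.998, 0.0, 0.0]
ft_force: [-0.2, 0.0, -1.1]
finger_gap: 0.0911
finger_force: 0.0
spool ((0.5414726138114929, 0.18760934472084045), 0.02718632109463215) 0.0885775997783011 1987
carton [ 0.5424  0.1875  0.14    0.064  -6.2421  0.0567] 4965Traceback (most recent call last):
  File "<stdin>", line 6, in <module>
  File "h.py", line 29, in slab
    m=m.astype(np.uint8); n,l,st,_=cv2.connectedComponentsWithStats(m); k=1+np.argmax(st[1:,4]); return P[l==k]
                                                                            ~~~~~~~~~^^^^^^^^^^
    return _wrapfunc(a, 'argmax', axis=axis, out=out, **kwds)
    return bound(*args, **kwds)
ValueError: attempt to get argmax of an empty sequence
```

View pics/top1.png

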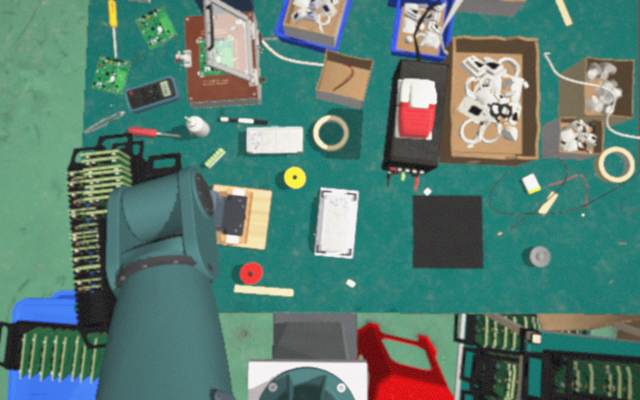

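The final view shows the box in the nest at (337,222). The spare box (274,139), tape (331,133) and terminals (215,158) haven't moved. The spool is within 1 mm of the carton's middle and the hand is clear, so I hand in.

```bash
python3 -c "
from bench import *
print(finish_job())"
```

```text
the job is handed in; nothing more can be done
None
```

The job is handed in at about 38 s on the robot's clock: by camera measurement the component box is within about 2 mm of the nest's middle, the carton within 1 mm of the stand's, and the spool within 1 mm of the carton's, and the spare box, tape and terminals show no movement in the final top picture; no verdict came back.

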